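# Hang the bearing's parts bin on the cleat board

### The arm

A 6-joint arm with a two-finger parallel gripper is mounted at the origin on a cart in front of the work surface, level with it; the furniture and walls round the work are solid. World frame = base frame: x ahead of the robot, y to its left, z up, the work surface at z = 0. Lengths are in mm, angles in rad, forces in N, time in s.
With the tool pointing down it reaches from about 275 to 750 mm from the base axis. Payload 10.2 kg.
Tool frame: the origin (TCP) lies between the finger pads; the fingertips stand 17 mm ahead of it and the grasp point (between the pads) lies 2 mm behind it; y points along the fingers, x is the direction in which the jaws open and shut, and the axes are right-handed (so a half turn about y gives the same grasp; the last joint's range is limited). The gripper opens to 85 mm and grips with 20 to 120 N. Pads are 22 mm wide; open, the fingers measure 114 mm over their backs; the gripper's body (76 mm by 85 mm) begins 54 mm behind the grasp point. The pads swing forward as they close: fully open they stand 13 mm farther back than shut.
Start: joints at [-1.455, 0.313, 1.498, -0, 1.331, -0.223], TCP at [174.474, -495.166, 219.394] pointing down, gripper open.
Joint ranges: [-2.94, 2.94], [-0.97, 2.17], [0.19, 2.56], [-1.23, 4.37], [0.02, 3.11], [-2.88, 2.88]. Speed limits (rad/s): [2.39, 2.39, 3.01, 3.14, 3.14, 3.14].

### API

Orientations are given as a unit quaternion [w, x, y, z].
In Python, from rig import ctrl gives the robot as it stands.
- The arm moves only by the tool jog_arm, never from a script. Its argument "targets" is a list of rows, each an object with "offset": the shift along the tool's x, y, z in m, a list of three; "yaw": the turn about the tool's y in rad. In form: [{"offset": [dx, dy, dz], "yaw": yaw}, ...]. A call has 1 to 12 rows; each row is the pose to reach, as a shift and turn from the pose measured when the call began, along the tool's axes at that moment; what a row does not reach only later rows make up. A row lasts 1/12 s, in which the tool goes at most 41.7 mm and 7.16 degrees, less where a joint would pass 70% of its speed; a pose out of reach is approached as far as the arm can. A call with a gripper value outside its range is refused whole. "fingers" is the finger opening in m, from 0 to 0.0854, set as the call begins (left out, the last holds). The fingers move at their own pace and stop on an object; "grip_force" is the grip in N (left out, the last holds). Time passes only in rows, so rows that repeat a pose let the fingers close. It gives the time, the measured TCP pose, the force and the opening at its end, in the units of the state.
- ctrl.sense(): the state, without advancing time (a new reading comes with each control period).
- ctrl.capture(name): name is "scene" or "top" or "wrist"; returns a dict with "img" (384x512x3 uint8, red, green, blue), "intrinsics" (3x3 intrinsics, pixels), "k1" (the pictures are not rectified: a ray, as slopes to the right and down, at radius r is drawn at 1 + k1 r^2 times it, then the intrinsics apply), "T" (4x4, takes a point from camera to world coordinates); the wrist camera has in their place "mount" (4x4, takes a point from camera to tool coordinates, whose origin is the TCP and whose axes are the tool frame's). Camera axes: x right, y up, looking along -z (the intrinsics and any distortion apply to the point x, -y, -z); pixel columns grow to the right and rows downward; lengths in mm; the calibration is good to about 2 mm. A picture is of the moment at which its call begins: read the wrist's pose just before it. There is no depth.
- ctrl.finish_job(): hands the job in, once; it reports no verdict.
Trained networks look in the newest picture that a camera, given by its name, has taken for a name from the list of things; names that differ only in an ending like _2 or _b are one class to them, and where a whole thing is asked for, a point or a joint stands for the part that bears it (a point fixed in the world has none). Each returns a list of dicts, best first, with "score" (0 to 1); they miss things now and then, are a little off and sometimes report something else, mostly with a low value. They report only what shows in the picture. A call takes as long as a camera call. They do not tell look-alikes from the thing itself.
- ctrl.boxes_of(camera, target): "box" ([left, top, right, bottom] in pixels, round what is visible of it).
- ctrl.regions_of(camera, target): "region" (384x512 bool, what is visible of it) and "box" ([left, top, right, bottom] in pixels, round what is visible of it).
The state is a dict: "time_s": time; "joints": joint angles; "dq": joint speeds; "tau": joint torques, N m; "eef_pos": TCP position; "ee_rot": TCP orientation; "force": force on the tool from outside, world axes, zero at the start; "wrist_torque": the same for the moment, N m; "grip_width": opening from 0.0 (shut) to 1.0 (fully open).
Only numpy, scipy, OpenCV 4.12 (cv2) and the standard library are available. Lean on these libraries where they do the work, as an engineer would, in place of code of your own. Each camera call takes 0.05 s, during which the arm holds its last target.

### The job

Of the two blue parts bins, take the one with the ball bearing in it by its black handle bar and hang it near the middle of the steel cleat on the upright plywood board. Tilt it back with its front raised about 15 degrees, hook the angled metal strip on its rear down behind the cleat while it is tilted so, then let it swing down level so that it locks, and let go. Keep the bearing in the bin and leave the empty bin where it stands.

Things in the scene. Friction and masses are not known exactly. Their poses are not given: they have to be found in the camera images.
- bearing_bin: Blue parts bin with the bearing in it, standing level, 0.3 to 0.5 kg. Origin: centre of underside; x to its rear (strip side), y left, z up. Tray 90 (x) x 110 (y), walls 48 high, floor 4, rear plate 104 high, its rear face at x = 45. Black handle bar front to rear along y = 0: x -45 to 42, 14 wide (y), z 62 to 84, free beside and below; pinch it across y at x = 0, z = 73 (all mm).
- bearing_bin_tip (a point): Middle of the free lower edge of that bin's angled aluminium strip: (74, 0, 65) mm in the bin's frame, axes as the bin's. The strip is 100 mm wide (y), 4 thick; from the rear plate at z = 100 it slopes down and rearwards, 38 degrees from upright: a V open downwards between strip and plate. Below it a black spacer bar (z 6 to 16) reaches x = 77 and rests on the board when the bin hangs level.
- empty_bin: The other blue parts bin, empty, of the same shape, size and axes, with the same handle, strip and spacer (it reaches from x = -45 to 77 mm, y = -55 to 55 mm, up to 104 mm). Origin: centre of its underside. Leave it alone.
- bearing: Loose steel ball bearing lying flat on the floor of the bin to be hung, 45 mm in diameter, 14 mm high. Origin at its underside's centre.
- cleat_board: Fixed plywood board, 260 mm wide, 185 high. Origin: at table height under the middle of its front face; x into the board, y left, z up; its face is x = 0. Steel cleat, y -100 to 100, 4 mm sheet: slopes up and out from the face at z = 114, 38 degrees from upright, to a top edge at x -29 to -25, z 148 to 151 (mm): a V pocket behind it. Bin hung home: origin at x = -77, z = 60, strip edge at x = -3, z = 125.
Things that resemble listed ones, but are neither listed nor needed, are in the scene too. What is shaped like the bearing_bin but yellow is not meant.

How it is judged:
By the outcome, as a careful person would: the job done as asked, in the order asked, and still so for the second after the job is handed in, with the robot touching nothing.
It also fails if it takes over 38 s, if anything falls off the work surface, if the arm or the gripper's body presses on something with over 40 N, if the wrist force passes 120 N, or if a joint passes its speed limit or range.

## Working session

There is one attempt and no reset: what is moved stays moved. The work goes in short steps, Python scripts to look and compute and a tool call to move; the robot and the scene stay as the last step left them, time stands still between calls to the robot, and variables do not carry over. Pictures are saved under pics/ and viewed, and the job is handed in when it is done.

Besides the shell and the picture viewer there is one more tool, called after "Request:" by a JSON object that holds its "op" and its "data", one argument or row to a line. jog_arm: Moves the arm, as the interface text tells. Its arguments: {"type":"object","properties":{"targets":{"type":"array"},"fingers":{"type":"number"},"grip_force":{"type":"number"}},"required":["targets"]}

```bash
mkdir -p pics; ls; python3 - <<'E'
from rig import ctrl
import cv2
print(ctrl.sense())
for n in ("scene","top"):
    c=ctrl.capture(n); cv2.imwrite(f"pics/{n}0.png",c["img"][:,:,::-1]); print(n,c["intrinsics"],c["k1"],c["T"])
    for t in ("bearing_bin","bearing","cleat_board"):
        for b in ctrl.boxes_of(n,t): print(t,b)
E
```

```text
pics
{'time_s': 0.0, 'joints': array([-1.45539152e+00,  3.13459918e-01,  1.49844657e+00,  7.28719949e-06,
        1.33098651e+00, -2.23381923e-01]), 'dq': array([-0.00072069, -0.00010257, -0.00247257, -0.00032267,  0.00058752,
       -0.00022709]), 'tau': array([ 3.48466738e-04, -4.12266469e+01, -2.59748268e+01, -1.07827639e-04,
        4.09423184e-03, -2.88862668e-05]), 'eef_pos': array([ 174.44732583, -494.88183988,  218.82643613]), 'ee_rot': array([ 0.57747917, -0.57679152,  0.40885702, -0.4082466 ]), 'force': array([ 0.16243885, -0.27640006,  0.18991095]), 'wrist_torque': array([ 0.04573418, -0.00946715,  0.03522635]), 'grip_width': 1.0007929407619673}
scene [[402.15260616   0.         254.17447413]
 [  0.         402.15260616 188.95698905]
 [  0.           0.           1.        ]] 0.03302670642103533 [[ 7.40356840e-01  2.72652706e-01 -6.14436531e-01 -3.53033454e+01]
 [-6.71787264e-01  3.32667788e-01 -6.61841382e-01 -9.58547122e+02]
 [ 2.39503978e-02  9.02769430e-01  4.29457488e-01  4.87239924e+02]
 [ 0.00000000e+00  0.00000000e+00  0.00000000e+00  1.00000000e+00]]
bearing_bin {
[... 220 characters left out ...]
.6, 253.2], 'score': 0.6}
top [[389.76256756   0.         249.07419029]
 [  0.         389.76256756 199.77399119]
 [  0.           0.           1.        ]] 0.03326936419194702 [[ 1.16150381e-03  9.95725767e-01 -9.23517567e-02  4.72626137e+02]
 [-9.99999066e-01  1.22308230e-03  6.10186987e-04 -3.24872234e+02]
 [ 7.20532705e-04  9.23509617e-02  9.95726258e-01  8.99678735e+02]
 [ 0.00000000e+00  0.00000000e+00  0.00000000e+00  1.00000000e+00]]
bearing_bin {'box': [146.0, 217.6, 209.5, 279.1], 'score': 0.89}
bearing_bin {'box': [309.5, 139.6, 378.9, 206.3], 'score': 0.71}
bearing {'box': [177.0, 244.8, 199.7, 263.7], 'score': 0.63}
cleat_board {'box': [154.6, 94.0, 294.2, 154.2], 'score': 0.97}
```

```bash
python3 - <<'E'
import cv2
for n in ("scene","top"):
    i=cv2.imread(f"pics/{n}0.png"); cv2.imwrite(f"pics/{n}0b.png",cv2.resize(i,(800,600),interpolation=cv2.INTER_CUBIC))
i=cv2.imread("pics/top0.png")[80:290,130:400]; cv2.imwrite("pics/top0c.png",cv2.resize(i,(771,600),interpolation=cv2.INTER_CUBIC))
E
```

```text
(no output)
```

View pics/scene0b.png

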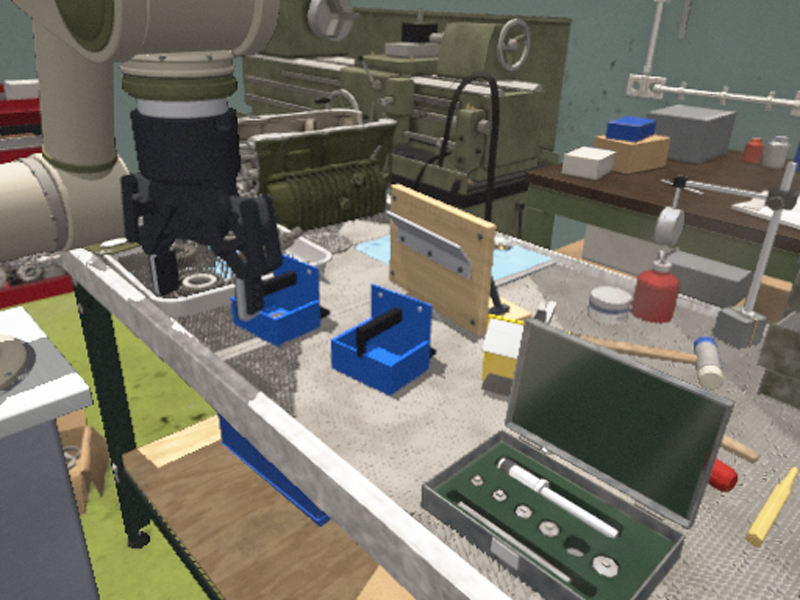

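View pics/top0b.png

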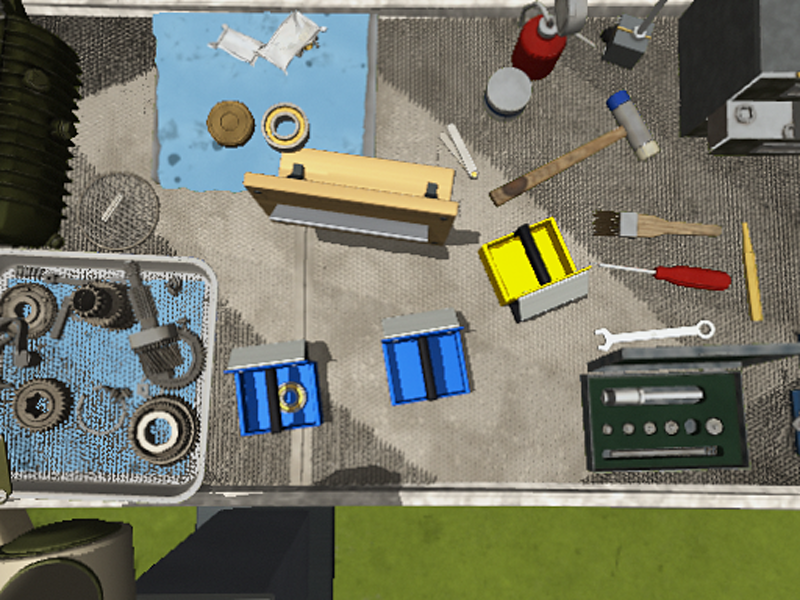

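View pics/top0c.png

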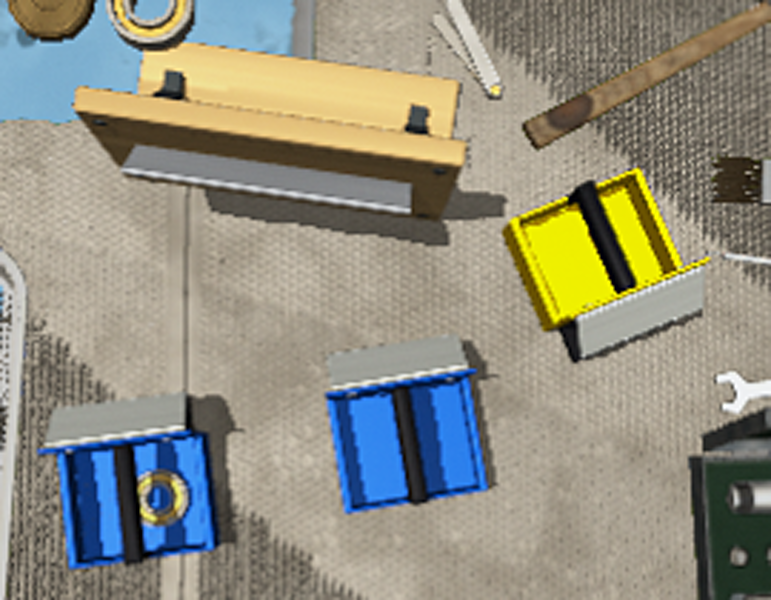

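The bearing bin is the left blue one in the top view (about (178,248) px), the board is at (224,125) px, and the empty bin is at (267,225). Next come zoomed crops for the corner fits.

```bash
cat > h.py <<'E'
import numpy as np, cv2
from scipy.optimize import least_squares
from scipy.spatial.transform import Rotation as R
F=np.diag([1,-1,-1.])
def proj(P,K,k1,T):
    P=np.atleast_2d(P); T=np.asarray(T); p=(P-T[:3,3])@T[:3,:3]@F
    d=np.array([k1,0,0,0.])
    return cv2.projectPoints(p.reshape(-1,1,3),np.zeros(3),np.zeros(3),np.asarray(K),d)[0].reshape(-1,2)
def place(P,q):  # q=x,y,yaw
    c,s=np.cos(q[2]),np.sin(q[2]); P=np.atleast_2d(np.array(P,float))
    return np.c_[q[0]+c*P[:,0]-s*P[:,1],q[1]+s*P[:,0]+c*P[:,1],P[:,2]]
def crop(img,x0,y0,x1,y1,s,name):
    c=cv2.resize(img[y0:y1,x0:x1],None,fx=s,fy=s,interpolation=cv2.INTER_CUBIC)
    for k in range(0,x1-x0,10):
        cv2.line(c,(k*s,0),(k*s,6),(0,0,255),1); cv2.putText(c,str(x0+k),(k*s,16),0,.35,(0,0,255),1)
    for k in range(0,y1-y0,10):
        cv2.line(c,(0,k*s),(6,k*s),(0,0,255),1); cv2.putText(c,str(y0+k),(8,k*s+4),0,.35,(0,0,255),1)
    cv2.imwrite(name,c)
E
python3 - <<'E'
from h import *
i=cv2.imread("pics/top0.png"); crop(i,140,212,215,285,8,"pics/a1.png"); crop(i,148,90,300,160,5,"pics/a2.png")
E
```

```text
(no output)
```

View pics/a1.png

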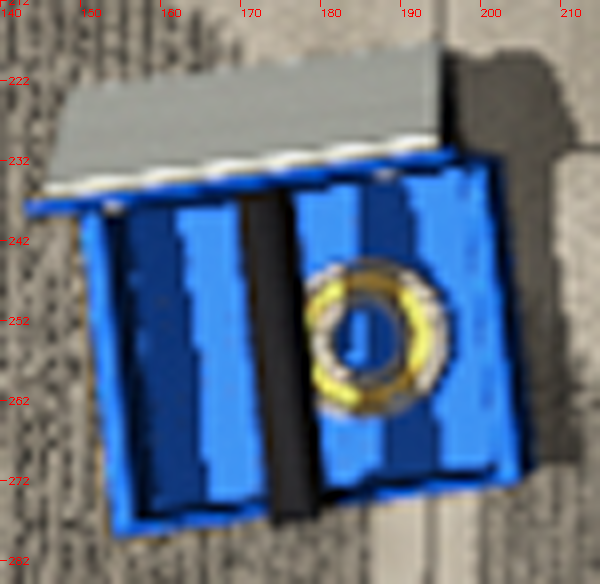

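View pics/a2.png

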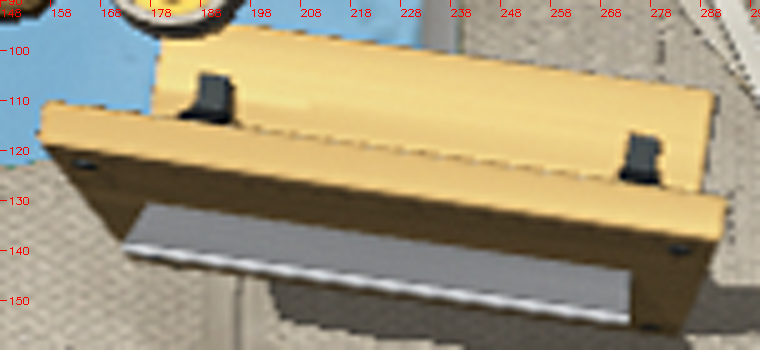

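```bash
cat > fit0.py <<'E'
from h import *
from rig import ctrl
import pickle
cs={n:ctrl.capture(n) for n in("scene","top")}
pickle.dump(cs,open("cams.pkl","wb"))
c=cs["top"]; A=(c["intrinsics"],c["k1"],c["T"])
def fit(M,px,q0):
    px=np.array(px)-0.5
    f=lambda q:(proj(place(M,q),*A)-px).ravel()
    r=least_squares(f,q0,x_scale=[10,10,.1]); return r.x,r.fun.reshape(-1,2).round(1)
binM=[(-45,55,48),(-45,-55,48),(45,55,104),(45,-55,104),(74,50,65),(74,-50,65),(-45,7,84),(-45,-7,84)]
q,e=fit(binM,[(154.6,278.9),(205,272.4),(143.1,237.4),(197.3,230.8),(148.8,223.3),(195.4,217),(173.8,277.6),(180,276.8)],[380,-150,0])
print(q,e.tolist())
bM=[(0,130,185),(0,-130,185),(-27,100,149.5),(-27,-100,149.5),(0,-130,0)]
b,e=fit(bM,[(155.6,119),(292,138),(172.4,139.4),(274,153.6),(284.6,156.6)],[600,-280,0])
print(b,e.tolist())
def lines(M):
    return M
box=lambda x0,x1,y0,y1,z0,z1:[[(x0,y0,z0),(x1,y0,z0),(x1,y1,z0),(x0,y1,z0),(x0,y0,z0),(x0,y0,z1),(x1,y0,z1),(x1,y1,z1),(x0,y1,z1),(x0,y0,z1)]]
binL=box(-45,45,-55,55,0,48)+box(41,45,-55,55,48,104)+box(-45,42,-7,7,62,84)+[[(45,50,100),(74,50,65),(74,-50,65),(45,-50,100)]]
boL=[[(0,130,0),(0,130,185),(0,-130,185),(0,-130,0),(0,130,0)],[(0,100,114),(-29,100,148),(-29,-100,148),(0,-100,114),(0,100,114)]]
for n in cs:
    im=cs[n]["img"][:,:,::-1]; im=cv2.resize(im,None,fx=4,fy=4,interpolation=cv2.INTER_CUBIC)
    for L,p,col in ((binL,q,(0,0,255)),(boL,b,(0,255,0))):
        for l in L:
            u=(proj(place(l,p),cs[n]["intrinsics"],cs[n]["k1"],cs[n]["T"])+.5)*4
            cv2.polylines(im,[u.round().astype(int)],False,col,1)
    x0,y0=(140,90) if n=="top" else (135,105)
    cv2.imwrite(f"pics/fit_{n}.png",im[y0*4:(y0+(197 if n=='scene' else 197) )*4,x0*4:(x0+200)*4][:600] if n=="scene" else cv2.resize(im[90*4:290*4,140*4:300*4],None,fx=.75,fy=.75))
E
python3 fit0.py
```

```text
[ 4.33344760e+02 -1.69932290e+02  1.29462531e-01] [[-0.2, 0.1], [0.3, -0.2], [-0.1, -0.1], [-0.2, -0.6], [0.2, 0.1], [0.2, 0.4], [-0.4, 0.2], [0.2, 0.1]]
[ 6.74372111e+02 -2.77225098e+02 -1.35468688e-01] [[-0.5, -0.3], [0.9, -0.5], [0.2, 0.3], [-0.1, -0.1], [-0.5, 0.9]]
```

View pics/fit_top.png

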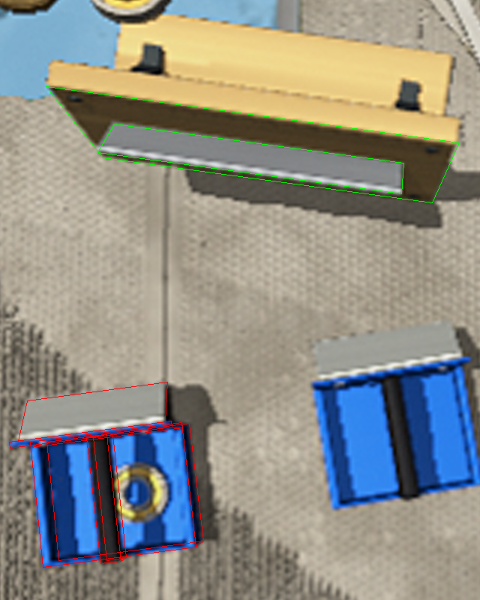

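View pics/fit_scene.png

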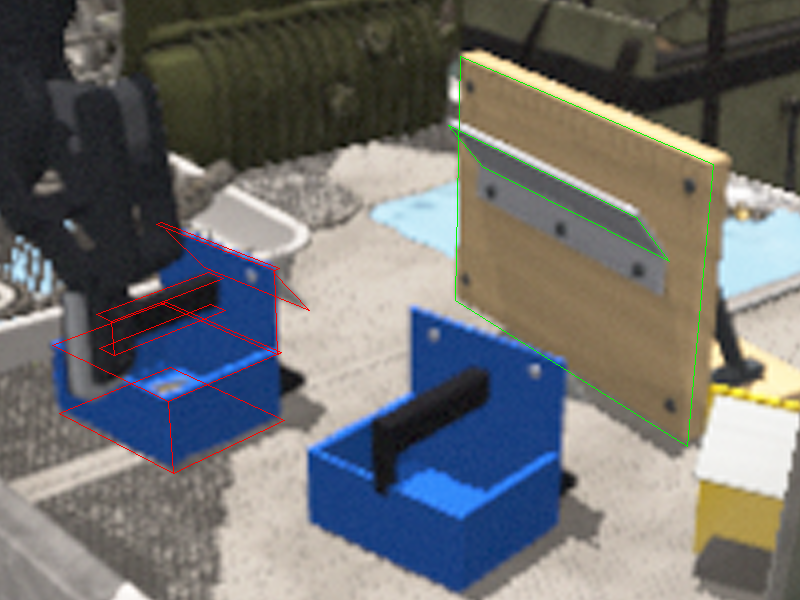

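```bash
cat >> h.py <<'E'
BIN=np.array([433.3,-169.9,0.1295]); BRD=np.array([674.4,-277.2,-0.1355])
def Rt(s): q=s["ee_rot"]; return R.from_quat([q[1],q[2],q[3],q[0]]).as_matrix()
def jog(s,P,yawdir):
    """offset(m), yaw to bring TCP to P with tool x along +-(bin y dir) for bin yaw"""
    M=Rt(s); o=M.T@(np.array(P)-s["eef_pos"])/1000
    tx=np.arctan2(M[1,0],M[0,0]); ty=yawdir+np.pi/2
    d=(ty-tx+np.pi/2)%np.pi-np.pi/2
    return o.round(4), round(-d,4), round(-(d-np.sign(d)*np.pi),3), M.round(3).tolist()
E
python3 - <<'E'
from h import *
from rig import ctrl
s=ctrl.sense()
print(jog(s,[433.3,-169.9,200],.1295)); print(place([-77,0,60],BRD))
E
```

```text
(array([-0.2207,  0.0194,  0.3522]), np.float64(0.2094), np.float64(-2.932), [[0.332, 0.0, 0.943], [-0.943, 0.0, 0.332], [-0.0, -1.0, 0.0]])
[[ 598.10578876 -266.79839765   60.        ]]
```

Request:
{"op": "jog_arm", "data": {
  "targets": [
    {"offset": [-0.2207,0.019,0.3522],"yaw": 0.209},
    {"offset": [-0.2207,0.019,0.3522],"yaw": 0.209},
    {"offset": [-0.2207,0.019,0.3522],"yaw": 0.209},
    {"offset": [-0.2207,0.019,0.3522],"yaw": 0.209},
    {"offset": [-0.2207,0.019,0.3522],"yaw": 0.209},
    {"offset": [-0.2207,0.019,0.3522],"yaw": 0.209},
    {"offset": [-0.2207,0.019,0.3522],"yaw": 0.209},
    {"offset": [-0.2207,0.019,0.3522],"yaw": 0.209},
    {"offset": [-0.2207,0.019,0.3522],"yaw": 0.209},
    {"offset": [-0.2207,0.019,0.3522],"yaw": 0.209},
    {"offset": [-0.2207,0.019,0.3522],"yaw": 0.209},
    {"offset": [-0.2207,0.019,0.3522],"yaw": 0.209}
  ],
  "fingers": 0.055
}}

```text
time_s: 1.5
eef_pos: [434.0, -168.4, 200.3]
ee_rot: [-0.532, 0.532, -0.466, 0.465]
force: [-0.9, 0.1, -0.3]
grip_width: 0.643
```

```bash
cat > wr.py <<'E'
from h import *
from rig import ctrl
import sys
def wrist(name,overlays=(),scale=1.5):
    s=ctrl.sense(); c=ctrl.capture("wrist")
    Tt=np.eye(4);Tt[:3,:3]=Rt(s);Tt[:3,3]=s["eef_pos"]
    T=Tt@c["mount"]
    im=cv2.resize(c["img"][:,:,::-1],None,fx=scale,fy=scale,interpolation=cv2.INTER_CUBIC)
    for L,p,col in overlays:
        for l in L:
            u=(proj(place(l,p),c["intrinsics"],c["k1"],T)+.5)*scale
            cv2.polylines(im,[u.round().astype(int)],False,col,1)
    cv2.imwrite(name,im); return s,c,T
box=lambda x0,x1,y0,y1,z0,z1:[[(x0,y0,z0),(x1,y0,z0),(x1,y1,z0),(x0,y1,z0),(x0,y0,z0),(x0,y0,z1),(x1,y0,z1),(x1,y1,z1),(x0,y1,z1),(x0,y0,z1)]]
binL=box(-45,45,-55,55,48,48)+box(41,45,-55,55,48,104)+box(-45,42,-7,7,62,84)+[[(45,50,100),(74,50,65),(74,-50,65),(45,-50,100)]]
boL=[[(0,130,0),(0,130,185),(0,-130,185),(0,-130,0),(0,130,0)],[(0,100,114),(-29,100,148),(-29,-100,148),(0,-100,114),(0,100,114)]]
E
python3 - <<'E'
from wr import *
s,c,T=wrist("pics/w1.png",[(binL,BIN,(0,0,255))])
print(s["joints"].round(3),jog(s,[433.3,-169.9,71],.1295)[:2]); print(T.round(2))
E
```

```text
[-0.623  0.199  1.697 -0.     1.246  0.814] (array([ 0.0014,  0.1293, -0.0009]), np.float64(0.0044))
[[ 1.3000e-01  9.4000e-01  3.2000e-01  5.1548e+02]
 [-9.9000e-01  1.3000e-01  4.0000e-02 -1.5788e+02]
 [-0.0000e+00 -3.2000e-01  9.5000e-01  3.5531e+02]
 [ 0.0000e+00  0.0000e+00  0.0000e+00  1.0000e+00]]
```

View pics/w1.png

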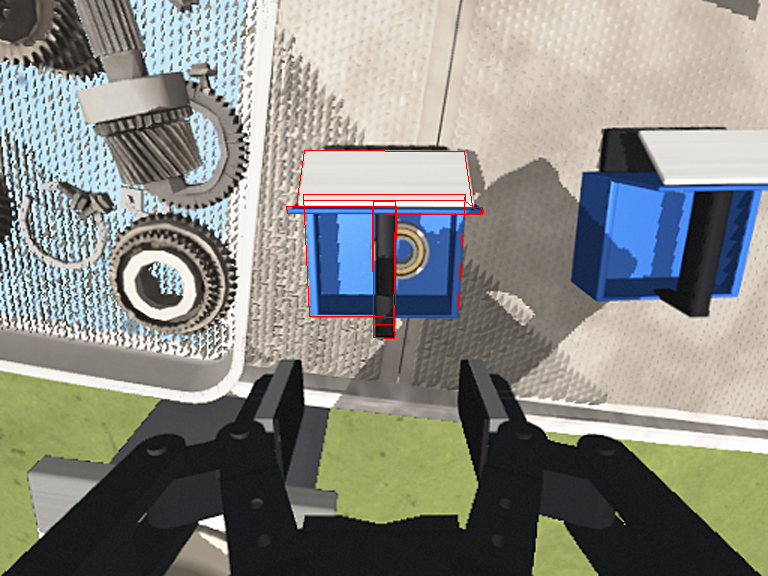

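Request:
{"op": "jog_arm", "data": {
  "targets": [
    {"offset": [0.001,0.03,-0.001],"yaw": 0.004},
    {"offset": [0.001,0.065,-0.001],"yaw": 0.004},
    {"offset": [0.001,0.1,-0.001],"yaw": 0.004},
    {"offset": [0.001,0.12,-0.001],"yaw": 0.004},
    {"offset": [0.001,0.129,-0.001],"yaw": 0.004},
    {"offset": [0.001,0.129,-0.001],"yaw": 0.004},
    {"offset": [0.001,0.129,-0.001],"yaw": 0.004}
  ]
}}

```text
time_s: 2.13
eef_pos: [432.6, -171.9, 72.2]
ee_rot: [-0.53, 0.531, -0.467, 0.468]
force: [0.5, -1.2, -0.8]
grip_width: 0.641
```

Request:
{"op": "jog_arm", "data": {
  "targets": [
    {"offset": [0,0,0],"yaw": 0},
    {"offset": [0,0,0],"yaw": 0},
    {"offset": [0,0,0],"yaw": 0},
    {"offset": [0,0,0],"yaw": 0},
    {"offset": [0,0,0],"yaw": 0},
    {"offset": [0,0,0],"yaw": 0},
    {"offset": [0,0,0],"yaw": 0},
    {"offset": [0,0,0],"yaw": 0}
  ],
  "fingers": 0.0,
  "grip_force": 40
}}

```text
time_s: 2.8
eef_pos: [432.6, -171.8, 72.2]
ee_rot: [-0.53, 0.531, -0.467, 0.468]
force: [1.0, -0.6, -0.3]
grip_width: -0.001
```

```bash
python3 - <<'E'
from wr import *
s,c,T=wrist("pics/w2.png",[(binL,BIN,(0,0,255))])
print(s["force"].round(2),s["wrist_torque"].round(2),s["grip_width"],jog(s,[433.3,-169.9,71],.1295)[:2])
E
```

```text
[ 0.97 -0.64 -0.28] [0.06 0.01 0.04] -0.0011749116322304668 (array([-0.0018,  0.0012,  0.0009]), np.float64(-0.0033))
```

View pics/w2.png

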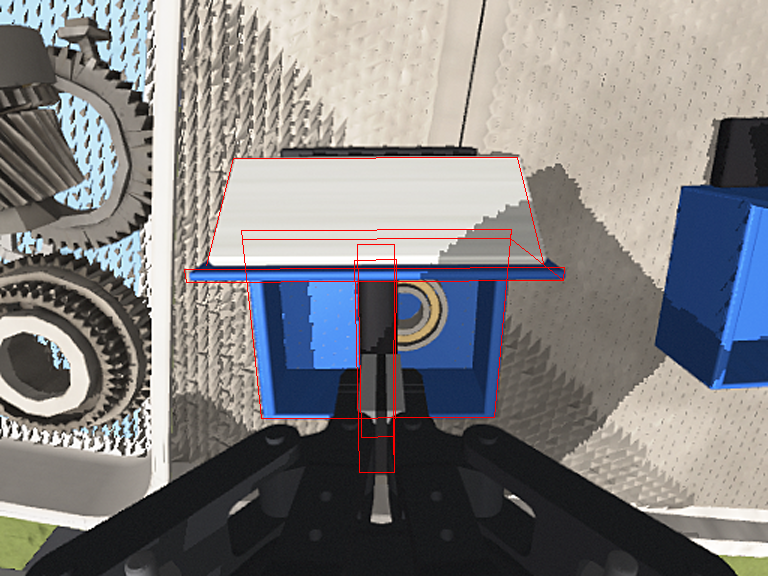

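```bash
python3 - <<'E'
from wr import *
s=ctrl.sense();c=ctrl.capture("wrist"); crop(c["img"][:,:,::-1],200,180,320,350 if 0 else 300,6,"pics/w2c.png")
t=ctrl.capture("scene"); crop(t["img"][:,:,::-1],130,110,250,230,5,"pics/s2.png")
E
```

```text
(no output)
```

View pics/w2c.png

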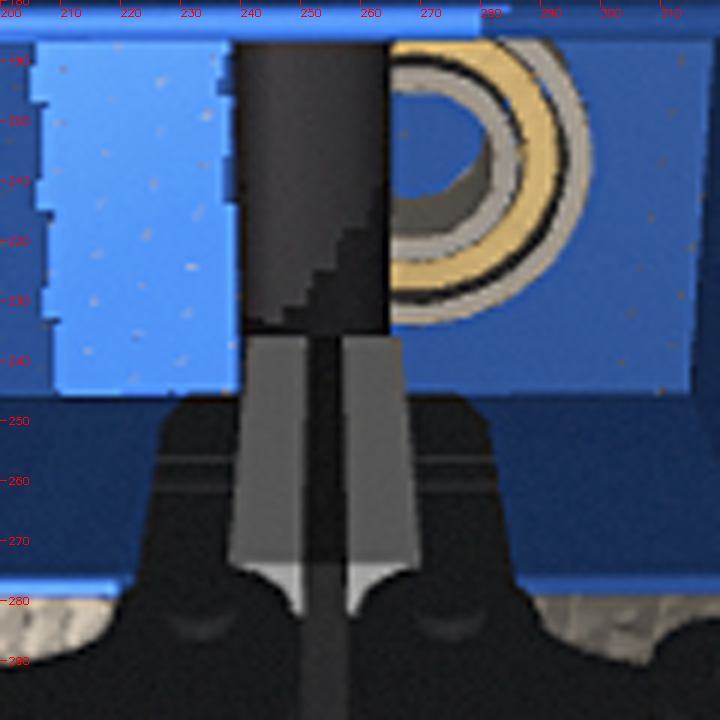

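View pics/s2.png

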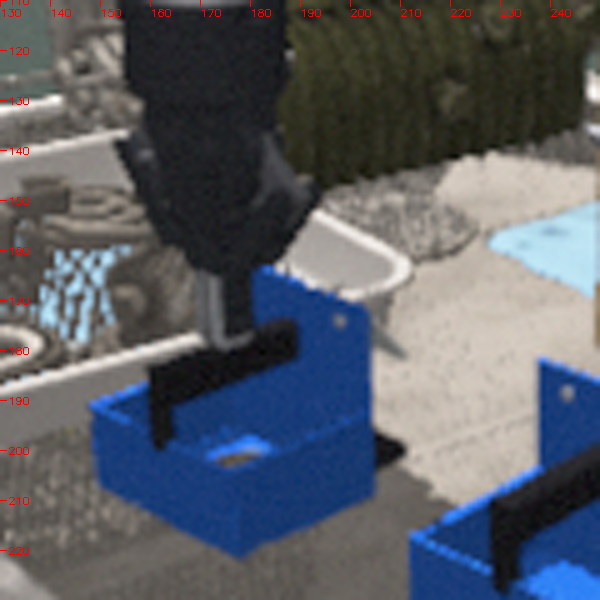

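```bash
python3 - <<'E'
from wr import *
import pickle
s=ctrl.sense();print(s["time_s"],s["eef_pos"],s["grip_width"])
cs=pickle.load(open("cams.pkl","rb"))["scene"]; A=(cs["intrinsics"],cs["k1"],cs["T"])
e=s["eef_pos"]
print("tip,tcp,+2",proj([e-[0,0,17],e,e+[0,0,54]],*A).round(1))
print("bar top/bottom at x=0",proj(place([(0,0,84),(0,0,62),(-45,0,84),(-45,0,62),(42,0,84)],BIN),*A).round(1))
w=ctrl.capture("wrist"); Tt=np.eye(4);Tt[:3,:3]=Rt(s);Tt[:3,3]=e;T=Tt@w["mount"]
for dx in (-7,0,7):
  for dz in (-17,0,20):
    print(dx,dz,proj((Rt(s)@[dx,-dz,0]+e),w["intrinsics"],w["k1"],T).round(1))
E
```

```text
2.95 [ 432.62095595 -171.86897272   72.19855617] 0.001091498090511057
tip,tcp,+2 [[176.2 189.3]
 [175.8 183. ]
 [174.4 162.5]]
bar top/bottom at x=0 [[175.3 178.3]
 [175.9 186.4]
 [160.4 183.9]
 [161.1 192.3]
 [188.4 173.3]]
-7 -17 [[242.5 225.8]]
-7 0 [[241.4 238.5]]
-7 20 [[239.9 256.8]]
0 -17 [[253.5 225.8]]
0 0 [[253.5 238.5]]
0 20 [[253.4 256.8]]
7 -17 [[264.6 225.8]]
7 0 [[265.5 238.5]]
7 20 [[266.9 256.8]]
```

```bash
python3 - <<'E'
from wr import *
s=ctrl.sense();e=s["eef_pos"];w=ctrl.capture("wrist"); Tt=np.eye(4);Tt[:3,:3]=Rt(s);Tt[:3,3]=e;T=Tt@w["mount"]
for zz in (-11,0,11):
  for dz in (-17,0,10,20,30): print(zz,dz,proj((Rt(s)@[0,-dz,zz]+e),w["intrinsics"],w["k1"],T).round(1)[0])
E
```

```text
-11 -17 [253.6 241.3]
-11 0 [253.5 255.1]
-11 10 [253.5 264.4]
-11 20 [253.4 274.8]
-11 30 [253.4 286.6]
0 -17 [253.5 225.8]
0 0 [253.5 238.5]
0 10 [253.4 247.1]
0 20 [253.4 256.8]
0 30 [253.3 267.7]
11 -17 [253.5 209.8]
11 0 [253.5 221.2]
11 10 [253.4 229. ]
11 20 [253.4 237.8]
11 30 [253.3 247.7]
```

The fingers closed fully. Both views show the tips just above the bar (wrist row 235, scene row 179), so the real fingertips stand about 30 mm higher than the stated tool length implies. I'll reopen, go lower and check again.

Request:
{"op": "jog_arm", "data": {
  "targets": [
    {"offset": [-0.002,0,0.001],"yaw": -0.003},
    {"offset": [-0.002,0,0.001],"yaw": -0.003},
    {"offset": [-0.002,0,0.001],"yaw": -0.003},
    {"offset": [-0.002,0.0,0.001],"yaw": -0.003},
    {"offset": [-0.002,0.01,0.001],"yaw": -0.003},
    {"offset": [-0.002,0.02,0.001],"yaw": -0.003},
    {"offset": [-0.002,0.026,0.001],"yaw": -0.003},
    {"offset": [-0.002,0.03,0.001],"yaw": -0.003},
    {"offset": [-0.002,0.03,0.001],"yaw": -0.003}
  ],
  "fingers": 0.055
}}

```text
time_s: 3.8
eef_pos: [433.1, -169.6, 41.6]
ee_rot: [-0.531, 0.531, -0.467, 0.467]
force: [0.4, -0.1, 0.2]
grip_width: 0.642
```

```bash
python3 - <<'E'
from wr import *
s,c,T=wrist("pics/w3.png",[(binL,BIN,(0,0,255))])
print(s["force"].round(2),s["wrist_torque"].round(2),s["grip_width"],jog(s,[433.3,-169.9,40],.1295)[:2])
t=ctrl.capture("scene"); crop(t["img"][:,:,::-1],130,110,250,230,5,"pics/s3.png")
E
```

```text
[ 0.37 -0.15  0.22] [ 0.02  0.03 -0.05] 0.6417849427729279 (array([0.0003, 0.0016, 0.0002]), np.float64(-0.0004))
```

View pics/w3.png

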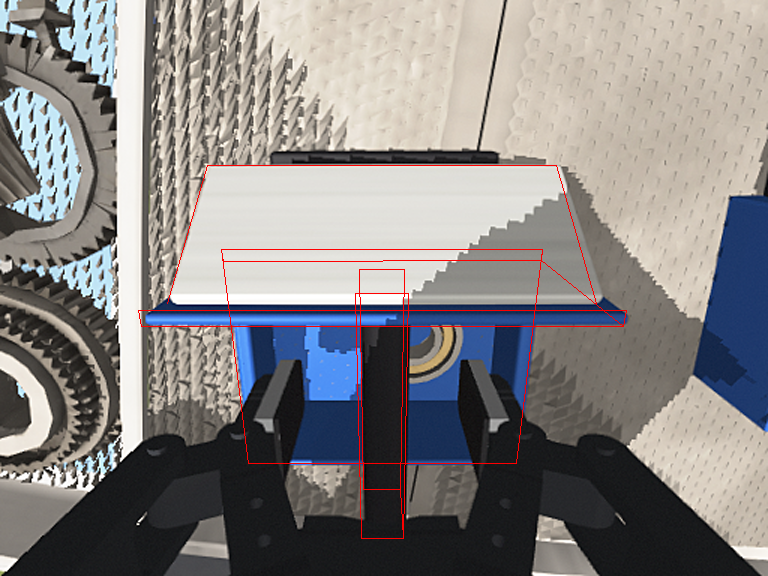

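View pics/s3.png

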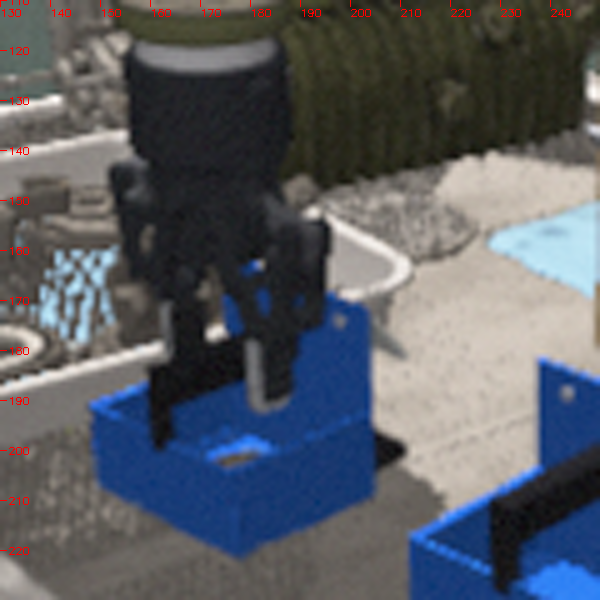

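Request:
{"op": "jog_arm", "data": {
  "targets": [
    {"offset": [0,0.004,0],"yaw": 0},
    {"offset": [0,0.004,0],"yaw": 0}
  ]
}}

```text
time_s: 4.07
eef_pos: [433.5, -169.9, 38.2]
ee_rot: [-0.531, 0.531, -0.466, 0.467]
force: [-0.3, 0.6, -0.6]
grip_width: 0.647
```

Request:
{"op": "jog_arm", "data": {
  "targets": [
    {"offset": [0,0,0],"yaw": 0},
    {"offset": [0,0,0],"yaw": 0},
    {"offset": [0,0,0],"yaw": 0},
    {"offset": [0,0,0],"yaw": 0},
    {"offset": [0,0,0],"yaw": 0},
    {"offset": [0,0,0],"yaw": 0}
  ],
  "fingers": 0.0,
  "grip_force": 40
}}

```text
time_s: 4.57
eef_pos: [433.6, -170.1, 38.3]
ee_rot: [-0.531, 0.531, -0.466, 0.467]
force: [-0.1, -3.0, 0.3]
grip_width: 0.159
```

```bash
python3 - <<'E'
from wr import *
s,c,T=wrist("pics/w4.png",[(binL,BIN,(0,0,255))])
print(s["force"].round(2),s["wrist_torque"].round(2),s["grip_width"],s["eef_pos"])
t=ctrl.capture("scene"); crop(t["img"][:,:,::-1],130,110,250,230,5,"pics/s4.png")
E
```

```text
[-0.13 -3.01  0.26] [-0.22 -0.04  0.03] 0.1588044984755077 [ 433.601053   -170.09639114   38.34450323]
```

View pics/w4.png

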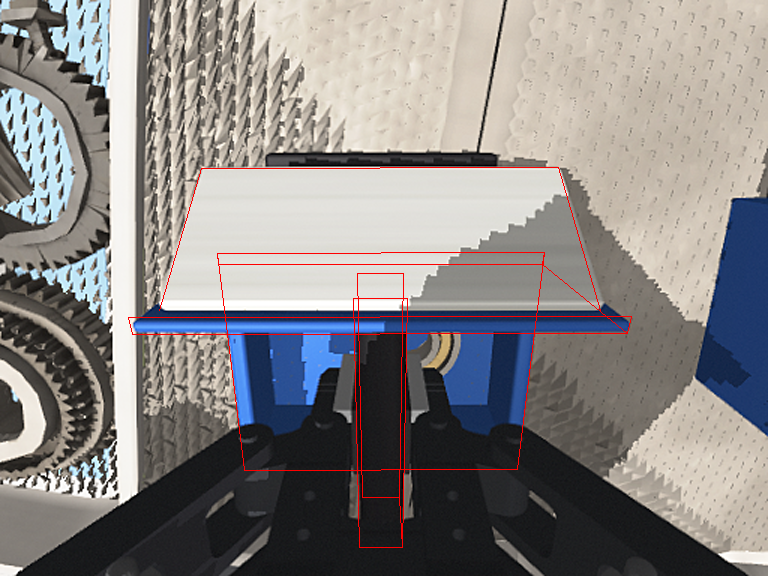

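View pics/s4.png

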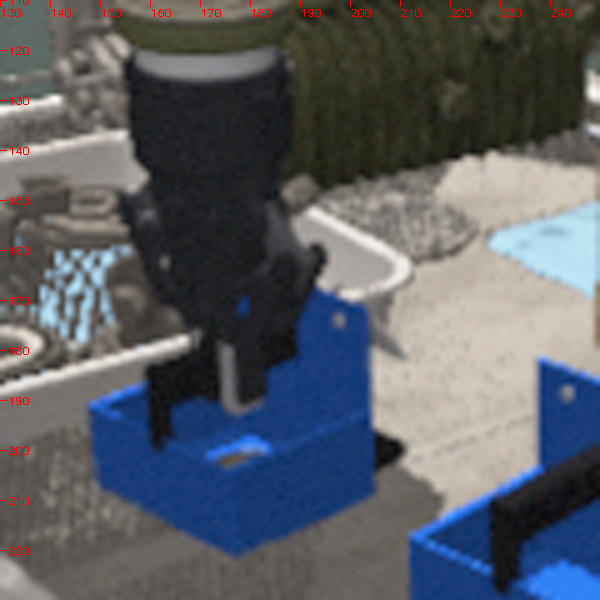

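Request:
{"op": "jog_arm", "data": {
  "targets": [
    {"offset": [0,-0.01,0],"yaw": 0},
    {"offset": [0,-0.03,0],"yaw": 0},
    {"offset": [0,-0.055,0],"yaw": 0},
    {"offset": [0,-0.08,0],"yaw": 0},
    {"offset": [0,-0.105,0],"yaw": 0},
    {"offset": [0,-0.13,0],"yaw": 0},
    {"offset": [0,-0.144,0],"yaw": 0},
    {"offset": [0,-0.146,0],"yaw": 0},
    {"offset": [0,-0.146,0],"yaw": 0},
    {"offset": [0,-0.146,0],"yaw": 0}
  ]
}}

```text
time_s: 5.5
eef_pos: [432.8, -169.4, 183.2]
ee_rot: [-0.531, 0.531, -0.467, 0.466]
force: [-0.1, 0.7, -3.9]
grip_width: 0.156
```

```bash
python3 - <<'E'
from wr import *
s,c,T=wrist("pics/w5.png")
print(s["force"].round(2),(Rt(s).T@s["wrist_torque"]).round(3),s["grip_width"],s["eef_pos"])
t=ctrl.capture("scene"); crop(t["img"][:,:,::-1],130,80,250,200,5,"pics/s5.png")
P=place([-150,0,0],BRD)[0]; print(jog(s,[P[0],P[1],s["eef_pos"][2]],BRD[2])[:2])
E
```

```text
[-0.08  0.66 -3.85] [-0.067  0.039  0.046] 0.15612456561323856 [ 432.79801908 -169.35815367  183.23797951]
(array([ 0.0988, -0.0001,  0.0809]), np.float64(0.2646))
```

View pics/w5.png

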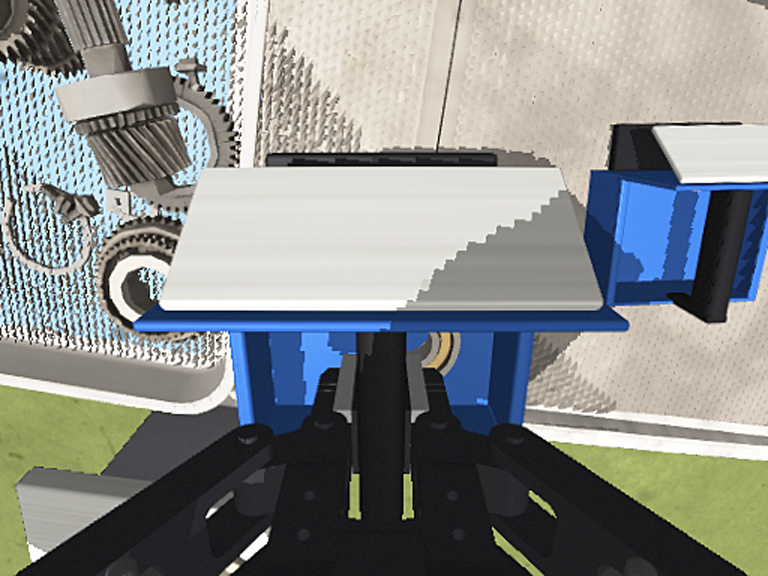

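View pics/s5.png

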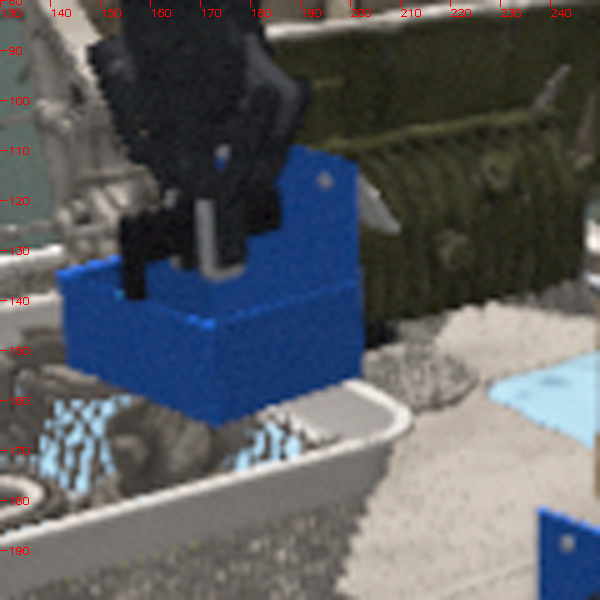

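The bin is lifted level and held firmly (about 0.4 kg). The jog interface cannot pitch the tool, so I'll tilt the bin in the pads by pressing its spacer against the cleat's outer edge. First I move in front of the board.

Request:
{"op": "jog_arm", "data": {
  "targets": [
    {"offset": [0.012,0,0.01],"yaw": 0.04},
    {"offset": [0.03,0,0.025],"yaw": 0.1},
    {"offset": [0.055,0,0.045],"yaw": 0.17},
    {"offset": [0.078,0,0.064],"yaw": 0.22},
    {"offset": [0.092,0,0.076],"yaw": 0.25},
    {"offset": [0.0988,0,0.0809],"yaw": 0.2646},
    {"offset": [0.0988,0,0.0809],"yaw": 0.2646},
    {"offset": [0.0988,0,0.0809],"yaw": 0.2646}
  ]
}}

```text
time_s: 6.27
eef_pos: [525.3, -256.6, 181.5]
ee_rot: [0.465, -0.466, 0.534, -0.531]
force: [-0.2, 0.9, -4.3]
grip_width: 0.16
```

```bash
python3 - <<'E'
from wr import *
s,c,T=wrist("pics/w6.png",[(boL,BRD,(0,255,0))])
print(s["force"].round(2),(Rt(s).T@s["wrist_torque"]).round(3),s["grip_width"],s["eef_pos"])
t=ctrl.capture("scene"); crop(t["img"][:,:,::-1],190,80,350,230,5,"pics/s6.png")
e=s["eef_pos"]; cth,sth=np.cos(BRD[2]),np.sin(BRD[2]); d=e[:2]-BRD[:2]; print("board xy",d@[cth,sth],d@[-sth,cth])
P=place([-110,0,0],BRD)[0]; print(jog(s,[P[0],P[1],s["eef_pos"][2]],BRD[2])[:2])
E
```

```text
[-0.18  0.89 -4.33] [-0.035 -0.005  0.041] 0.1601496622835176 [ 525.26733903 -256.62847117  181.54688781]
board xy -150.54461819419737 0.2372718038784811
(array([ 0.0003, -0.0001,  0.0405]), np.float64(0.0003))
```

View pics/w6.png

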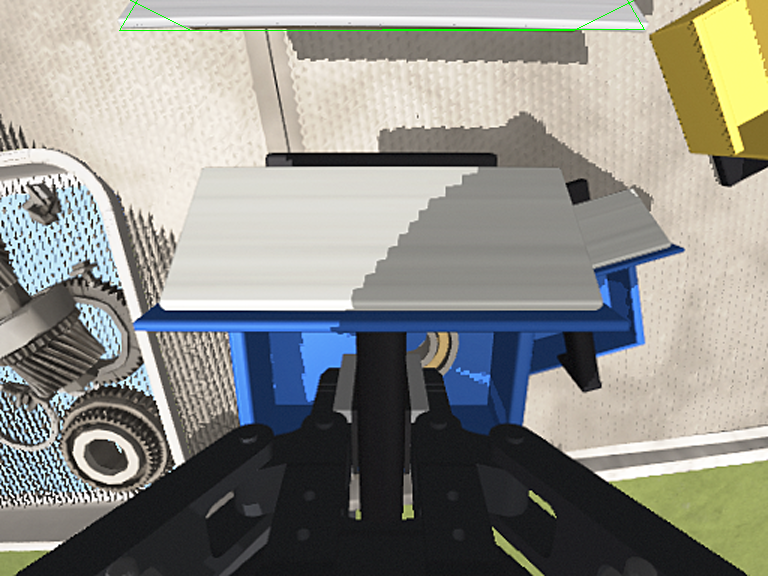

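View pics/s6.png

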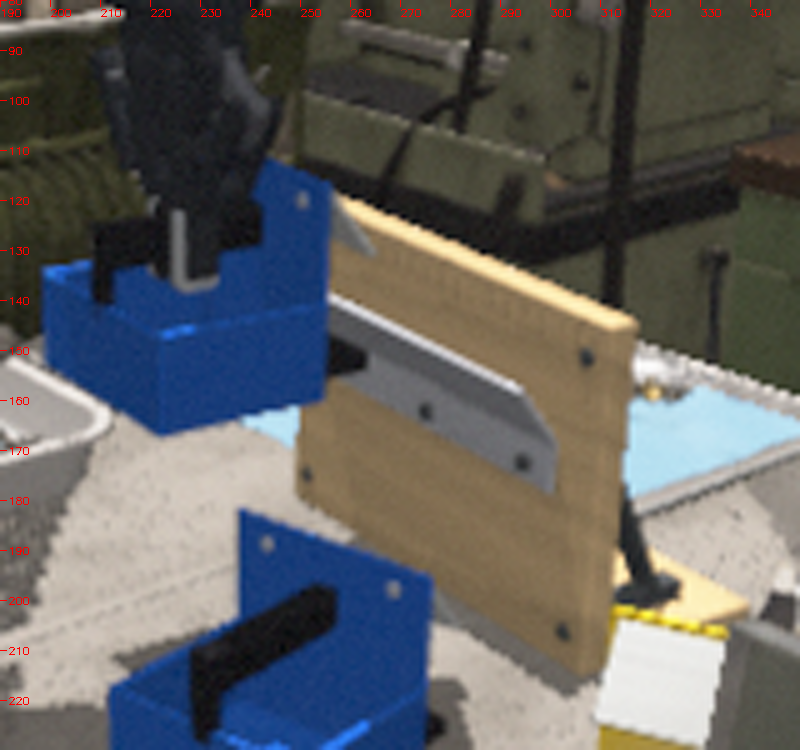

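Request:
{"op": "jog_arm", "data": {
  "targets": [
    {"offset": [0,0.0045,0.01],"yaw": 0},
    {"offset": [0,0.0045,0.025],"yaw": 0},
    {"offset": [0,0.0045,0.036],"yaw": 0},
    {"offset": [0,0.0045,0.0405],"yaw": 0},
    {"offset": [0,0.0045,0.0405],"yaw": 0},
    {"offset": [0,0.0045,0.0405],"yaw": 0}
  ],
  "grip_force": 25
}}

```text
time_s: 6.87
eef_pos: [565.1, -261.4, 177.5]
ee_rot: [0.465, -0.466, 0.534, -0.531]
force: [-1.0, 0.3, -4.1]
grip_width: 0.153
```

```bash
cat > st.py <<'E'
from wr import *
def st(k,ov=True):
    s,c,T=wrist(f"pics/w{k}.png",[(boL,BRD,(0,255,0))] if ov else ())
    t=ctrl.capture("scene"); crop(t["img"][:,:,::-1],190,80,350,230,5,f"pics/s{k}.png")
    e=s["eef_pos"]; cth,sth=np.cos(BRD[2]),np.sin(BRD[2]); d=e[:2]-BRD[:2]
    tb=Rt(s)
    print("t",s["time_s"],"board xyz",(d@[cth,sth]).round(2),(d@[-sth,cth]).round(2),e[2].round(2),"yaw err",jog(s,e,BRD[2])[1],
     "F tool",(tb.T@s["force"]).round(2),"M tool",(tb.T@s["wrist_torque"]).round(3),"w",round(s["grip_width"],3))
E
python3 -c "
from st import *
st(7)"
```

```text
t 6.8667 board xyz -110.39 0.87 177.49 yaw err 0.0012 F tool [-0.16  4.06 -1.03] M tool [0.004 0.005 0.042] w 0.153
```

View pics/s7.png

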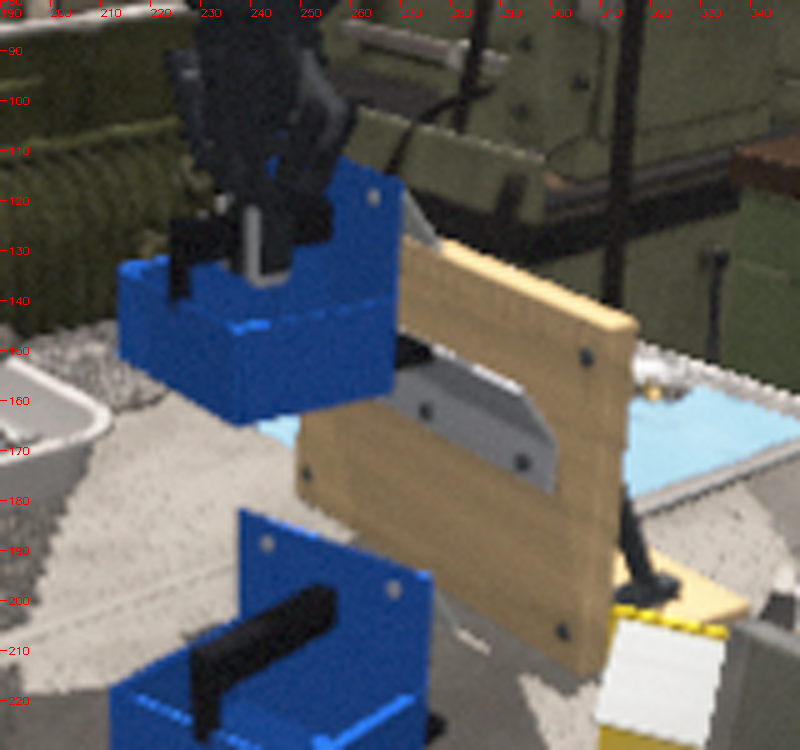

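View pics/w7.png

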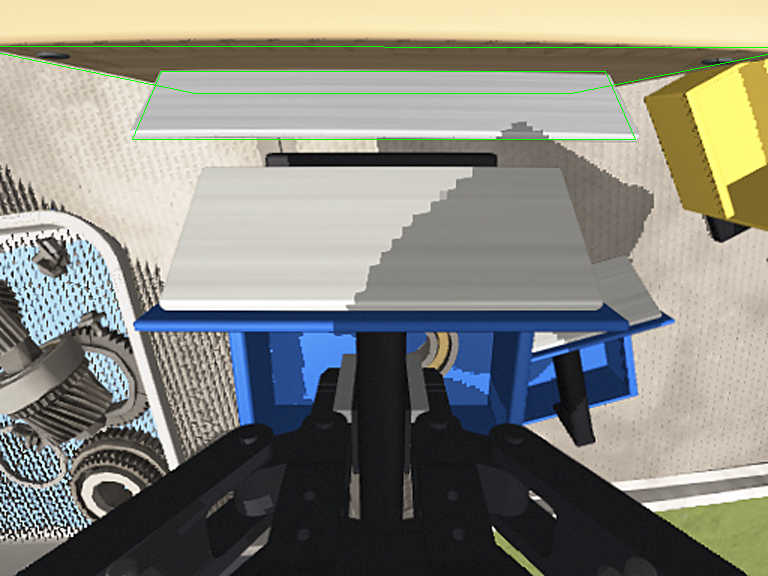

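Request:
{"op": "jog_arm", "data": {
  "targets": [
    {"offset": [0.001,0,0.003],"yaw": 0.001},
    {"offset": [0.001,0,0.005],"yaw": 0.001},
    {"offset": [0.001,-0.0027,0.0072],"yaw": 0.001},
    {"offset": [0.001,-0.0052,0.0095],"yaw": 0.001},
    {"offset": [0.001,-0.0077,0.012],"yaw": 0.001},
    {"offset": [0.001,-0.0101,0.0145],"yaw": 0.001},
    {"offset": [0.001,-0.0101,0.0145],"yaw": 0.001}
  ]
}}

```text
time_s: 7.55
eef_pos: [579.3, -264.6, 188.3]
ee_rot: [0.464, -0.465, 0.534, -0.532]
force: [-5.8, 0.8, -3.3]
grip_width: 0.159
```

```bash
python3 -c "
from st import *
st(8)"
```

```text
t 7.55 board xyz -95.89 -0.4 188.28 yaw err -0.0003 F tool [-0.05  3.3  -5.88] M tool [-1.153  0.112  0.02 ] w 0.159
```

View pics/s8.png

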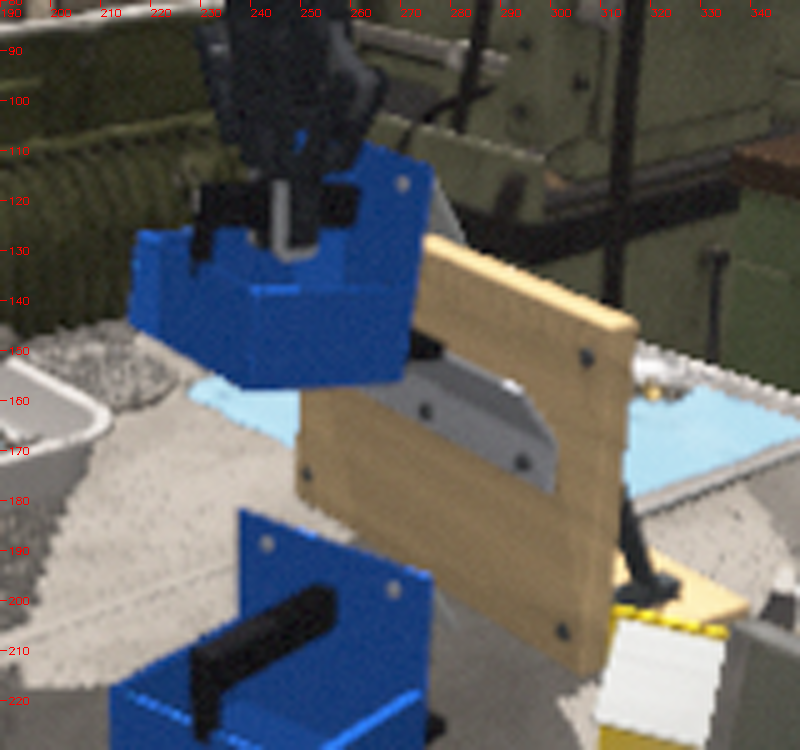

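View pics/w8.png

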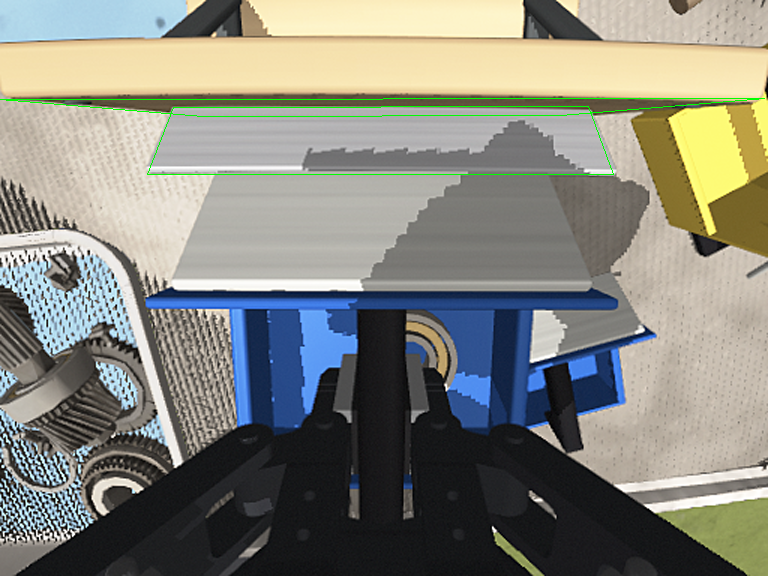

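Request:
{"op": "jog_arm", "data": {
  "targets": [
    {"offset": [0,-0.0023,0.0026],"yaw": 0},
    {"offset": [0,-0.0046,0.0053],"yaw": 0},
    {"offset": [0,-0.0067,0.008],"yaw": 0},
    {"offset": [0,-0.0087,0.0107],"yaw": 0},
    {"offset": [0,-0.0087,0.0107],"yaw": 0},
    {"offset": [0,-0.0087,0.0107],"yaw": 0}
  ]
}}

```text
time_s: 8.15
eef_pos: [590.1, -266.1, 197.0]
ee_rot: [0.465, -0.465, 0.533, -0.532]
force: [-3.7, 0.5, -4.1]
grip_width: 0.157
```

```bash
python3 -c "
from st import *
st(9)"
```

```text
t 8.15 board xyz -85.07 -0.39 197.05 yaw err -0.0001 F tool [-0.    4.15 -3.68] M tool [-0.93   0.06   0.038] w 0.157
```

View pics/s9.png

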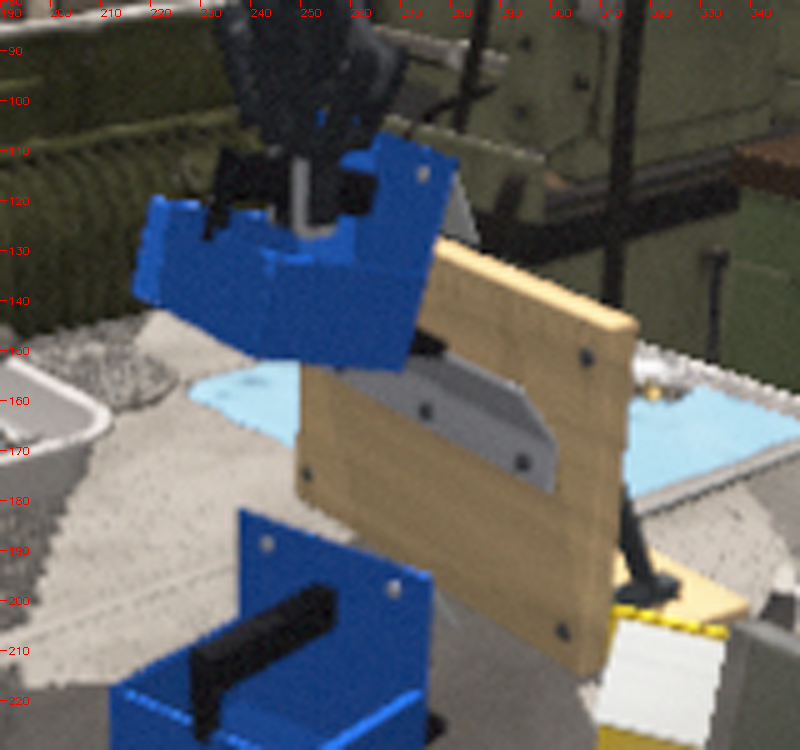

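View pics/w9.png

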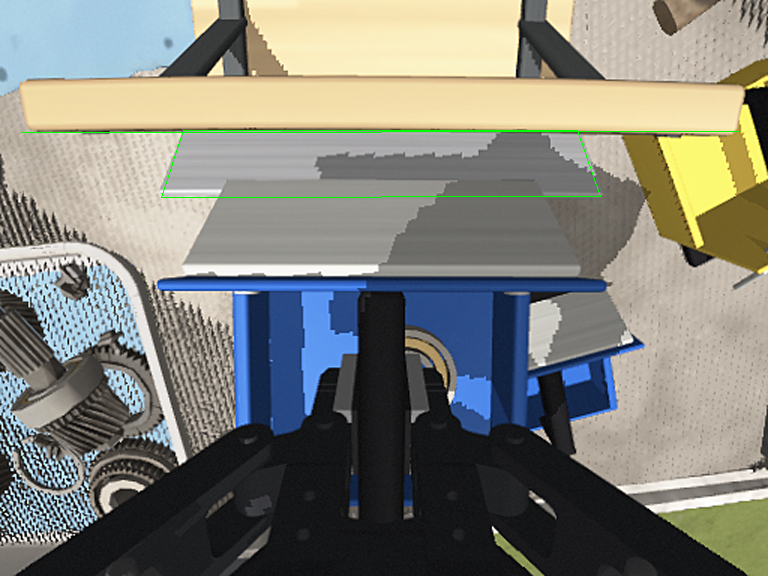

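```bash
cat > tilt.py <<'E'
from wr import *
def bin_pts(M,q):  # q: grip point board-x, y, z, theta(front raised, rad), dyaw ; pivot bin (0,0,73)
    M=np.array(M,float)-[0,0,73]; x,y,z,t=q[:4]
    c,s=np.cos(t),np.sin(t)
    X=np.c_[M[:,0]*c+M[:,2]*s+x, M[:,1]+y, M[:,2]*c-M[:,0]*s+z]
    return place(X,BRD)
def fit(px,M,q0,cam,T,rng=None):
    px=np.array(px)-.5
    r=least_squares(lambda q:(proj(bin_pts(M,q),cam["intrinsics"],cam["k1"],T)-px).ravel(),q0,x_scale=[10,10,10,.1])
    return r.x,r.fun.reshape(-1,2).round(1)
def rep(q):
    t=bin_pts([(74,0,65),(77,0,6),(45,0,104),(-45,0,0)],q); c,s=np.cos(BRD[2]),np.sin(BRD[2]); d=t[:,:2]-BRD[:2]
    b=np.c_[d@[c,s],d@[-s,c],t[:,2]].round(1); print("grip",q[:3].round(1),"tilt",np.degrees(q[3]).round(2),"tip",b[0],"spacer",b[1],"plate top",b[2],"front bot",b[3])
E
python3 - <<'E'
from tilt import *
s=ctrl.sense();c=ctrl.capture("wrist");Tt=np.eye(4);Tt[:3,:3]=Rt(s);Tt[:3,3]=s["eef_pos"];T=Tt@c["mount"]
px=np.array([(227,179),(540,180),(160,282),(606,282)])/1.5
q,e=fit(px,[(74,50,65),(74,-50,65),(45,55,104),(45,-55,104)],[-85,0,231,.25],c,T)
rep(q);print(e.tolist())
E
```

```text
grip [-87.1  -1.3 227.3] tilt 11.49 tip [-16.2  -1.3 204.7] spacer [-25.   -1.3 146.3] plate top [-36.8  -1.3 248.7] front bot [-145.8   -1.3  164.7]
[[1.0, 0.1], [-1.6, -0.8], [-0.3, 0.3], [0.8, 0.2]]
```

```bash
python3 - <<'E'
from tilt import *
c=ctrl.capture("scene"); crop(c["img"][:,:,::-1],210,95,300,170,8,"pics/s9c.png")
E
```

```text
(no output)
```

View pics/s9c.png

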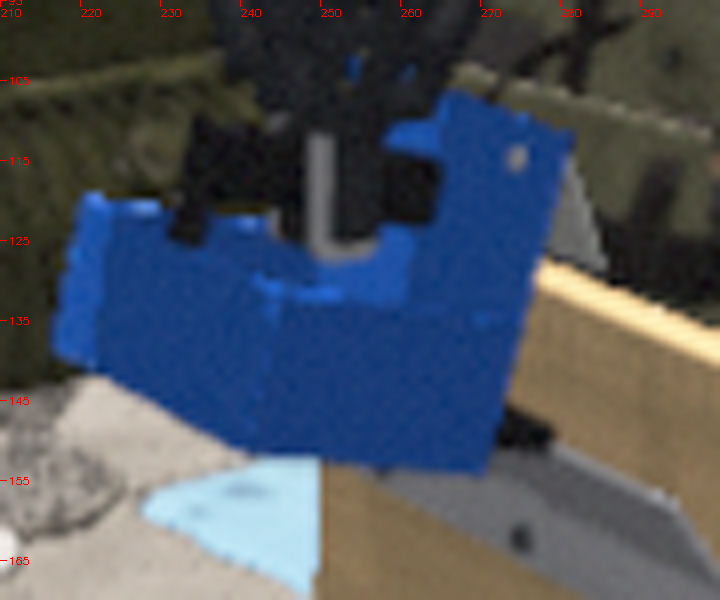

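```bash
python3 - <<'E'
from tilt import *
c=ctrl.capture("scene")
px=np.array([(575,130),(485,472),(250,455),(258,280),(55,355),(85,193),(605,265)])/8+[210,95]
q,e=fit(px,[(45,-55,104),(45,-55,0),(-45,-55,0),(-45,-55,48),(-45,55,0),(-45,55,48),(74,-50,65)],[-85,0,231,.25],c,c["T"])
rep(q);print(e.tolist())
E
```

```text
grip [-84.2   6.9 232.2] tilt 13.94 tip [-14.4   6.9 206.6] spacer [-25.7   6.9 148.6] plate top [-33.1   6.9 251.5] front bot [-145.5    6.9  172.2]
[[-0.5, -0.2], [0.3, -0.1], [-0.9, -0.1], [2.6, 1.1], [-0.6, -0.9], [-0.6, 0.2], [-0.4, -0.1]]
```

The bin is tilted about 14–16° (two fits gave 11.5° and 13.9°; contact geometry gives 16°). Now I back off, lower outside the cleat and move the strip tip over the pocket.

Request:
{"op": "jog_arm", "data": {
  "targets": [
    {"offset": [0,0,-0.005],"yaw": 0},
    {"offset": [0,0,-0.01],"yaw": 0},
    {"offset": [0,0,-0.01],"yaw": 0},
    {"offset": [0,0.01,-0.01],"yaw": 0},
    {"offset": [0,0.025,-0.01],"yaw": 0},
    {"offset": [0,0.038,-0.01],"yaw": 0},
    {"offset": [0,0.045,-0.01],"yaw": 0},
    {"offset": [0,0.045,-0.01],"yaw": 0}
  ],
  "grip_force": 40
}}

```text
time_s: 9.07
eef_pos: [579.4, -264.2, 149.8]
ee_rot: [0.464, -0.465, 0.535, -0.531]
force: [-0.0, -0.1, -5.2]
grip_width: 0.156
```

```bash
python3 -c "
from st import *
st(10)"
```

```text
t 9.0667 board xyz -95.89 0.02 149.81 yaw err -0.0003 F tool [0.1  5.21 0.01] M tool [ 0.058 -0.016  0.009] w 0.156
```

View pics/s10.png

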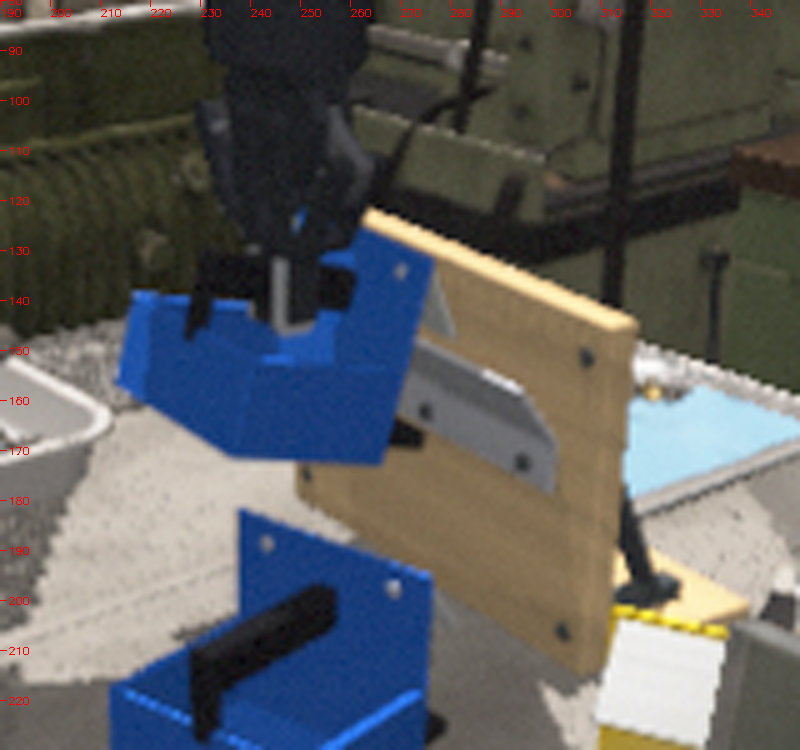

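View pics/w10.png

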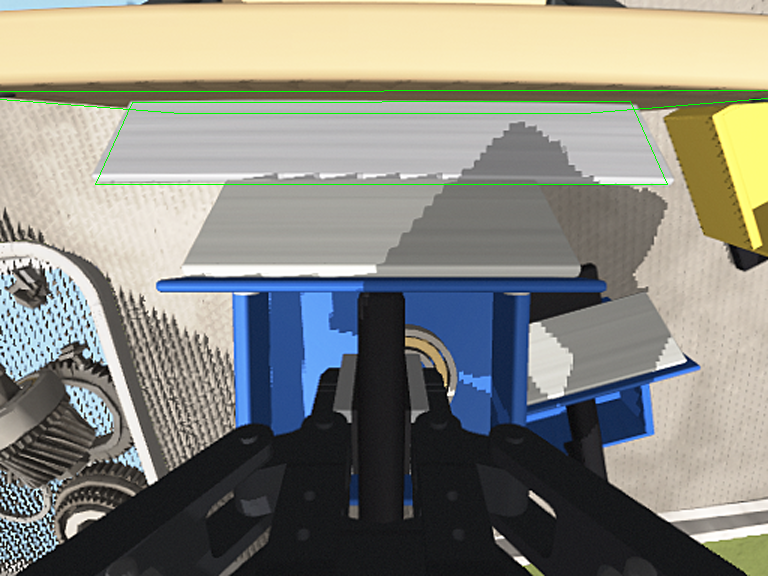

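Request:
{"op": "jog_arm", "data": {
  "targets": [
    {"offset": [0,-0.003,0.003],"yaw": 0},
    {"offset": [0,-0.003,0.008],"yaw": 0},
    {"offset": [0,-0.003,0.014],"yaw": 0},
    {"offset": [0,-0.003,0.0185],"yaw": 0},
    {"offset": [0,-0.003,0.0185],"yaw": 0},
    {"offset": [0,-0.003,0.0185],"yaw": 0}
  ]
}}

```text
time_s: 9.67
eef_pos: [598.7, -267.2, 155.0]
ee_rot: [0.465, -0.465, 0.533, -0.532]
force: [-0.5, 0.1, -4.6]
grip_width: 0.158
```

```bash
python3 -c "
from st import *
st(11)"
```

```text
t 9.6667 board xyz -76.31 -0.34 154.97 yaw err 0.0 F tool [ 0.01  4.65 -0.45] M tool [ 0.03  -0.021  0.007] w 0.158
```

View pics/s11.png

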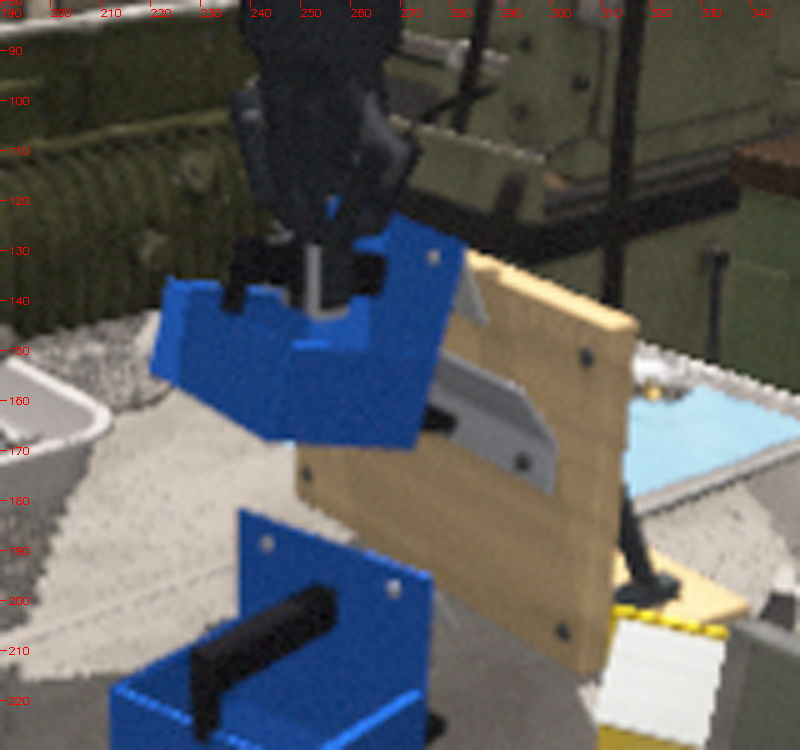

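View pics/w11.png

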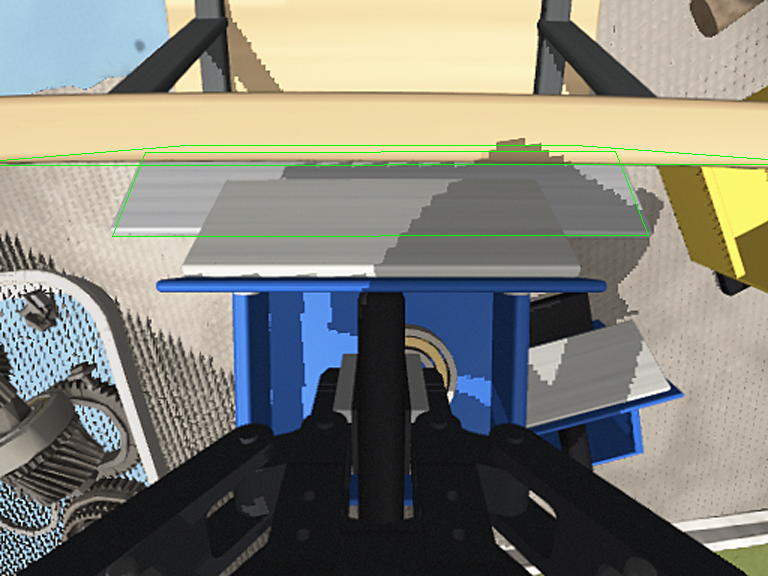

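Request:
{"op": "jog_arm", "data": {
  "targets": [
    {"offset": [0,0.006,-0.001],"yaw": 0},
    {"offset": [0,0.012,-0.001],"yaw": 0},
    {"offset": [0,0.018,-0.001],"yaw": 0},
    {"offset": [0,0.024,-0.001],"yaw": 0},
    {"offset": [0,0.024,-0.001],"yaw": 0}
  ]
}}

```text
time_s: 10.18
eef_pos: [596.7, -266.7, 129.1]
ee_rot: [0.464, -0.465, 0.534, -0.531]
force: [0.0, 1.0, -4.8]
grip_width: 0.158
```

```bash
python3 -c "
from st import *
st(12)"
```

```text
t 10.1833 board xyz -78.39 -0.08 129.13 yaw err -0.0003 F tool [-1.03  4.76 -0.07] M tool [ 0.014 -0.005  0.053] w 0.158
```

View pics/s12.png

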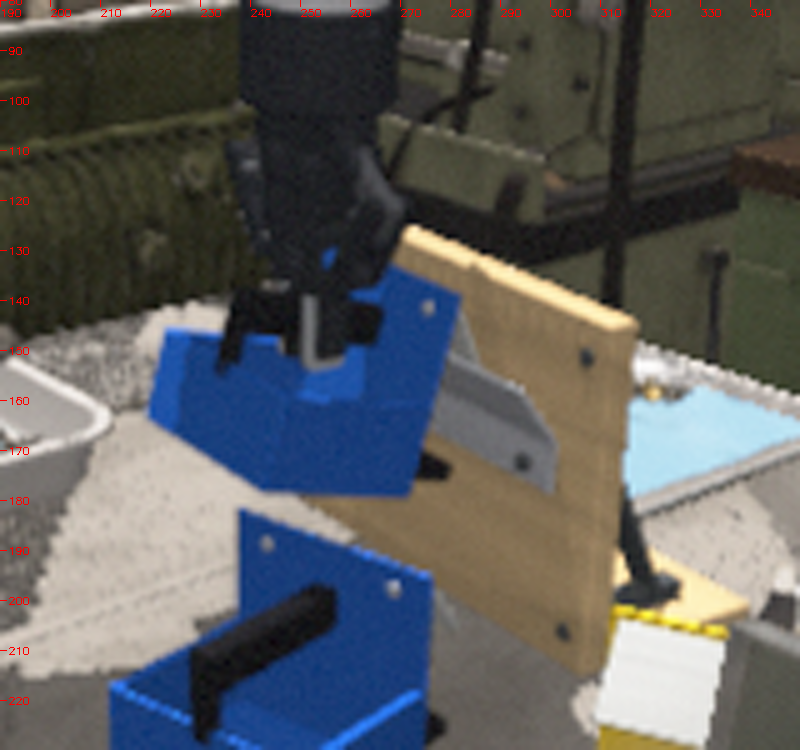

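View pics/w12.png

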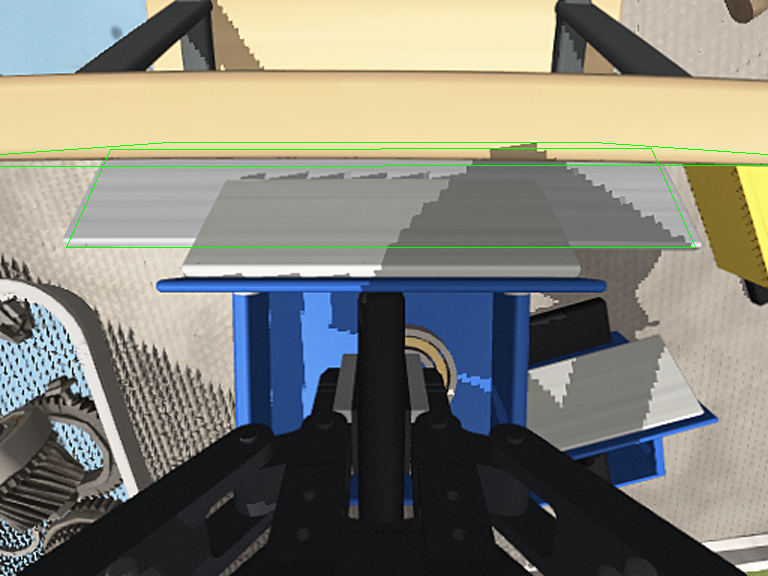

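Request:
{"op": "jog_arm", "data": {
  "targets": [
    {"offset": [0,0.003,0.001],"yaw": 0},
    {"offset": [0,0.006,0.001],"yaw": 0},
    {"offset": [0,0.009,0.001],"yaw": 0},
    {"offset": [0,0.0115,0.001],"yaw": 0},
    {"offset": [0,0.0115,0.001],"yaw": 0}
  ]
}}

```text
time_s: 10.7
eef_pos: [599.2, -267.5, 119.8]
ee_rot: [-0.465, 0.465, -0.533, 0.533]
force: [4.6, -0.8, -1.1]
grip_width: 0.159
```

```bash
python3 -c "
from st import *
st(13)"
```

```text
t 10.7 board xyz -75.85 -0.53 119.77 yaw err -0.0004 F tool [0.15 1.08 4.62] M tool [1.169 0.072 0.056] w 0.159
```

View pics/s13.png

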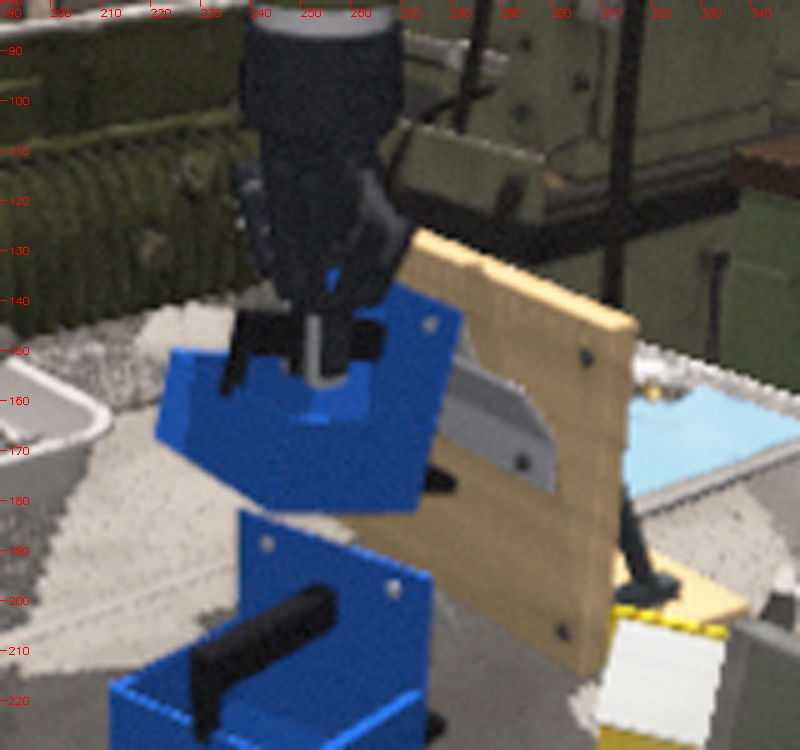

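View pics/w13.png

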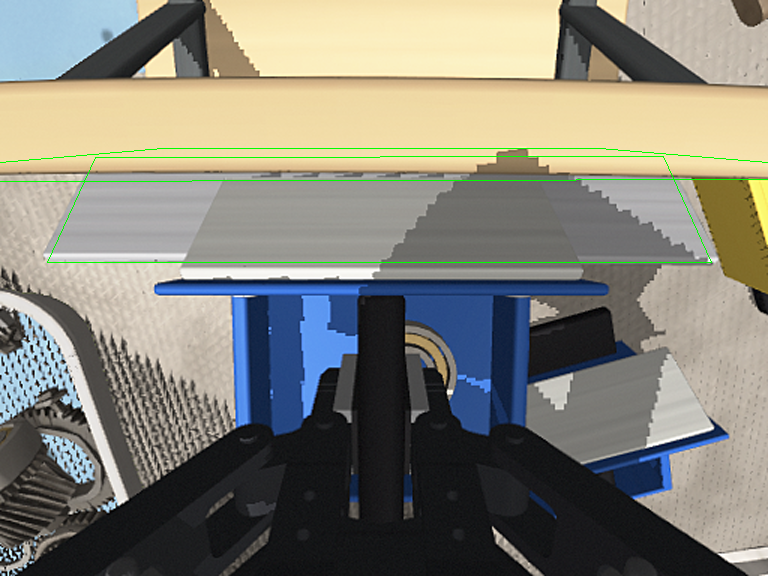

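The strip has slid about 24 mm down behind the cleat and is bearing on it (4.6 N towards the board, weight partly carried). Next is the swing down about the tip.

Request:
{"op": "jog_arm", "data": {
  "targets": [
    {"offset": [0,0.001,0.001],"yaw": 0},
    {"offset": [0,0.0022,0.002],"yaw": 0},
    {"offset": [0,0.004,0.0022],"yaw": 0},
    {"offset": [0,0.0062,0.002],"yaw": 0},
    {"offset": [0,0.0088,0.0013],"yaw": 0},
    {"offset": [0,0.012,0.0005],"yaw": 0},
    {"offset": [0,0.012,0.0005],"yaw": 0}
  ],
  "grip_force": 20
}}

```text
time_s: 11.38
eef_pos: [599.7, -267.6, 107.3]
ee_rot: [-0.465, 0.465, -0.533, 0.533]
force: [4.7, -0.8, 0.2]
grip_width: 0.155
```

```bash
python3 -c "
from st import *
st(14)"
```

```text
t 11.3833 board xyz -75.27 -0.61 107.29 yaw err -0.0005 F tool [ 0.1  -0.2   4.78] M tool [ 1.099  0.075 -0.057] w 0.155
```

View pics/s14.png

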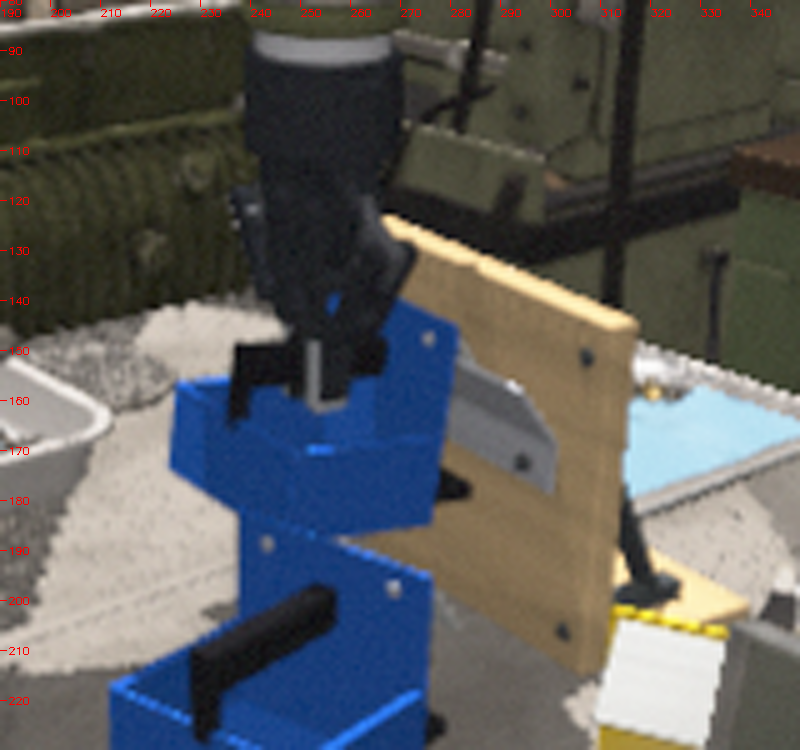

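View pics/w14.png

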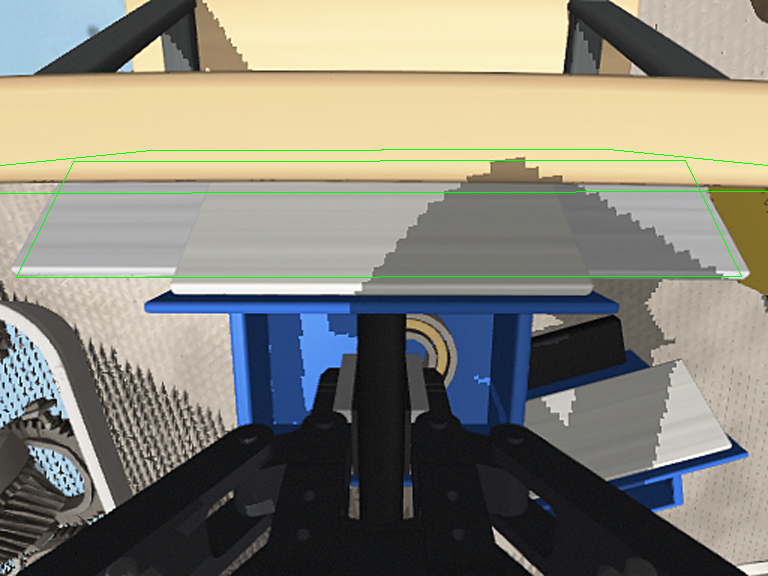

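```bash
python3 - <<'E'
from wr import *
import pickle
c=pickle.load(open("cams.pkl","rb"))["top"]
px=np.array([(348,510),(488,488),(328,353),(465,337),(475,371)])/2.856+[130,80]
M=[(-45,55,48),(-45,-55,48),(74,50,65),(74,-50,65),(45,-55,104)]
r=least_squares(lambda q:(proj(place(M,q),c["intrinsics"],c["k1"],c["T"])-px).ravel(),[470,-330,.1],x_scale=[10,10,.1])
print(r.x,r.fun.round(1))
print("empty rear pts",place([(77,50,11),(77,-50,11),(74,50,65),(45,55,104)],r.x).round(0).tolist())
print("hung front",place([(-77-45,55,60),(-122,-55,60),(-32,55,60),(-32,-55,60)],BRD).round(0).tolist())
E
```

```text
[ 4.75228527e+02 -3.77365651e+02  1.42874609e-01] [-1.   0.5  0.2  1.   0.5  0.2 -1.5 -0.7  1.7 -0.9]
empty rear pts [[544.0, -317.0, 11.0], [559.0, -416.0, 11.0], [541.0, -317.0, 65.0], [512.0, -317.0, 104.0]]
hung front [[561.0, -206.0, 60.0], [546.0, -315.0, 60.0], [650.0, -218.0, 60.0], [635.0, -327.0, 60.0]]
```

The fit puts the empty bin's strip corner only about 5 mm from where the hung bin's front-right corner ends up. I'll shift the bin 8 mm left along the cleat for margin, still near the middle, and then finish lowering.

Request:
{"op": "jog_arm", "data": {
  "targets": [
    {"offset": [-0.003,0,0],"yaw": 0},
    {"offset": [-0.006,0,0],"yaw": 0},
    {"offset": [-0.008,0,0],"yaw": 0},
    {"offset": [-0.008,0.003,-0.0007],"yaw": 0},
    {"offset": [-0.008,0.006,-0.0012],"yaw": 0},
    {"offset": [-0.008,0.008,-0.0015],"yaw": 0},
    {"offset": [-0.008,0.008,-0.0015],"yaw": 0}
  ]
}}

```text
time_s: 12.07
eef_pos: [599.4, -259.7, 99.2]
ee_rot: [-0.465, 0.465, -0.533, 0.533]
force: [5.8, -3.6, -0.3]
grip_width: 0.155
```

```bash
python3 -c "
from st import *
st(15)
t=ctrl.capture('top'); crop(t['img'][:,:,::-1],150,85,350,225,4,'pics/t15.png')"
```

```text
t 12.0667 board xyz -76.68 7.24 99.21 yaw err -0.0007 F tool [2.73 0.32 6.27] M tool [ 1.137  0.211 -0.328] w 0.155
```

View pics/s15.png

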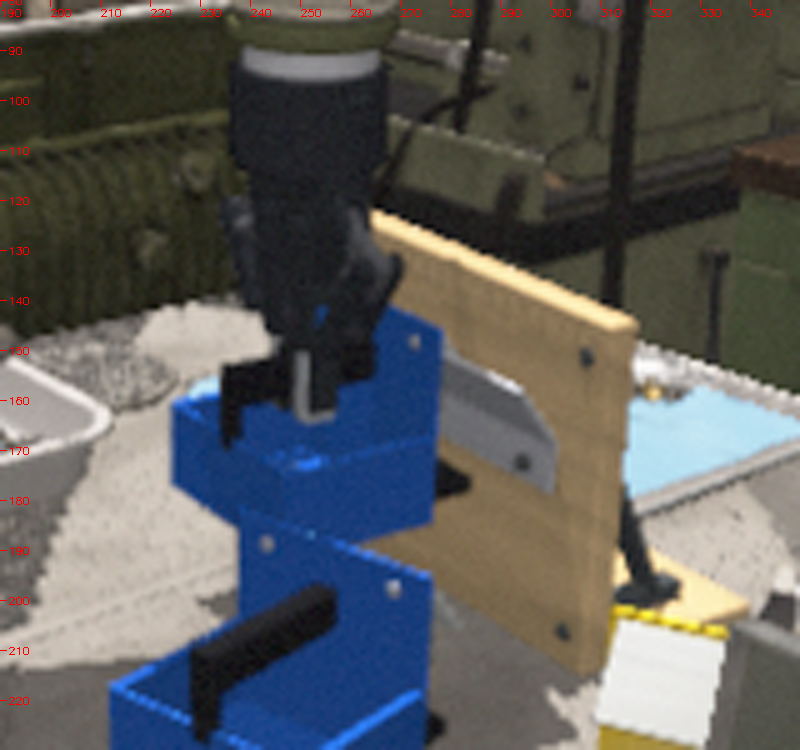

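View pics/t15.png

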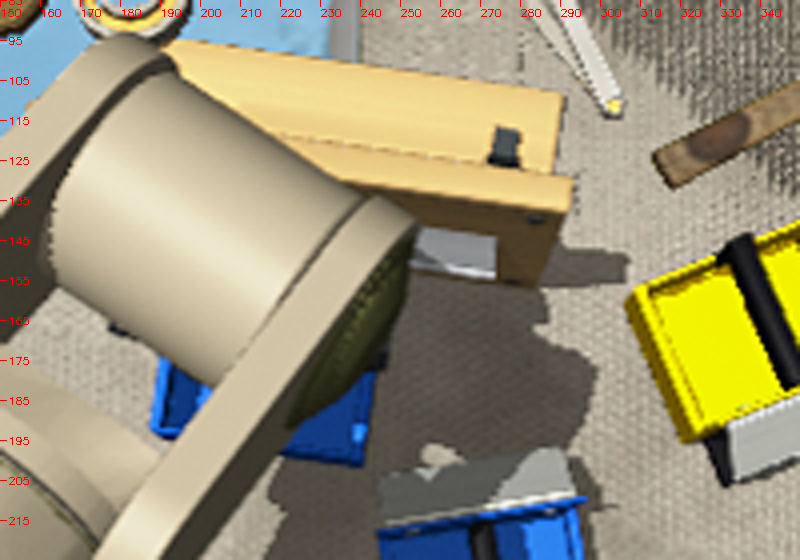

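View pics/w15.png

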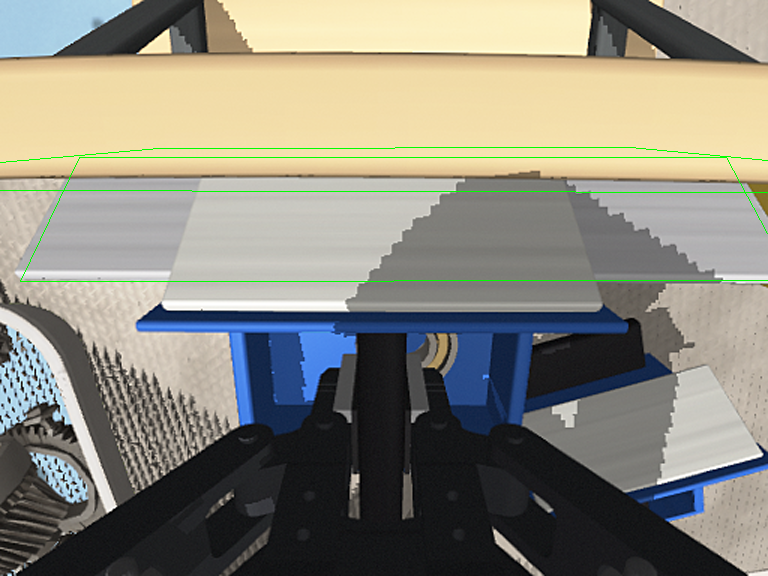

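Request:
{"op": "jog_arm", "data": {
  "targets": [
    {"offset": [0.001,0.0005,0],"yaw": 0},
    {"offset": [0.001,0.0005,0],"yaw": 0},
    {"offset": [0.001,0.0005,0],"yaw": 0},
    {"offset": [0.001,0.0005,0],"yaw": 0},
    {"offset": [0.001,0.0005,0],"yaw": 0},
    {"offset": [0.001,0.0005,0],"yaw": 0},
    {"offset": [0.001,0.0005,0],"yaw": 0}
  ],
  "fingers": 0.05
}}

```text
time_s: 12.8
eef_pos: [599.2, -260.6, 98.6]
ee_rot: [-0.465, 0.465, -0.533, 0.533]
force: [0.5, -0.1, 0.7]
grip_width: 0.583
```

```bash
python3 -c "
from st import *
st(16)"
```

```text
t 12.8 board xyz -76.79 6.3 98.64 yaw err -0.0006 F tool [ 0.06 -0.75  0.47] M tool [-0.012 -0.003  0.013] w 0.583
```

View pics/s16.png

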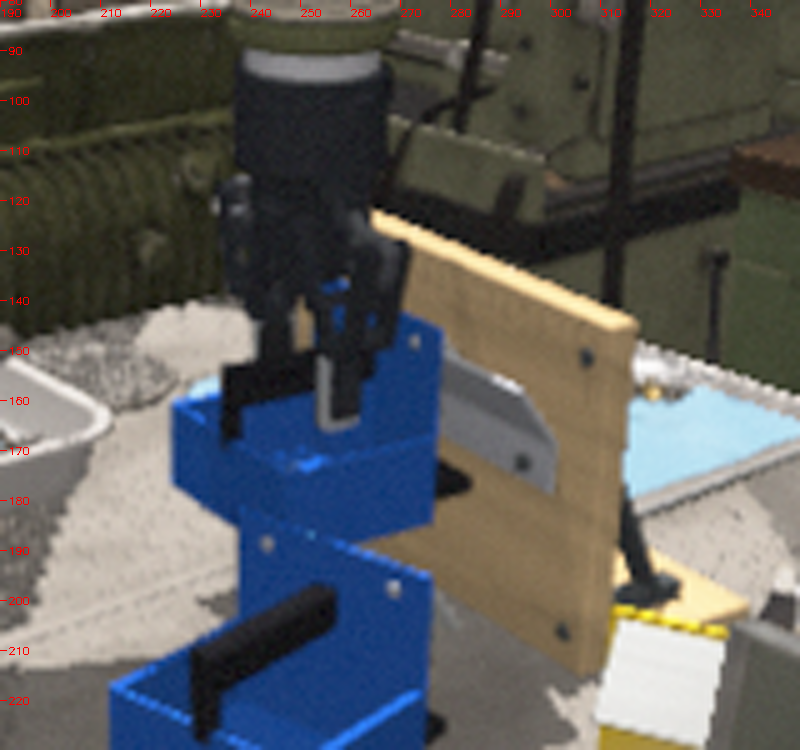

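View pics/w16.png

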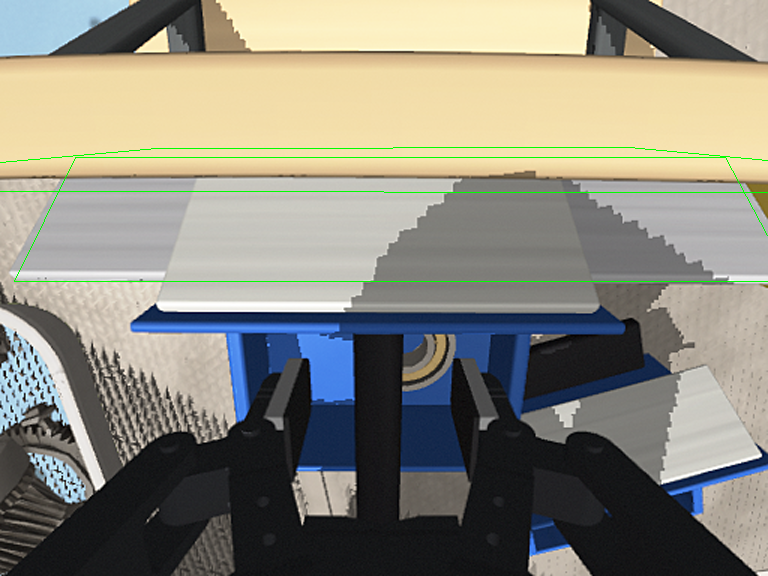

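It hangs free with no visible movement. Next I retract straight up and then away from the board.

Request:
{"op": "jog_arm", "data": {
  "targets": [
    {"offset": [0,-0.015,0],"yaw": 0},
    {"offset": [0,-0.04,0],"yaw": 0},
    {"offset": [0,-0.07,0],"yaw": 0},
    {"offset": [0,-0.1,0],"yaw": 0},
    {"offset": [0,-0.13,0],"yaw": 0},
    {"offset": [0,-0.15,-0.02],"yaw": 0},
    {"offset": [0,-0.16,-0.055],"yaw": 0},
    {"offset": [0,-0.16,-0.09],"yaw": 0},
    {"offset": [0,-0.16,-0.12],"yaw": 0},
    {"offset": [0,-0.16,-0.14],"yaw": 0},
    {"offset": [0,-0.16,-0.15],"yaw": 0},
    {"offset": [0,-0.16,-0.15],"yaw": 0}
  ]
}}

```text
time_s: 13.9
eef_pos: [449.2, -240.1, 259.3]
ee_rot: [-0.465, 0.464, -0.533, 0.534]
force: [-0.1, 0.6, 0.1]
grip_width: 0.583
```

```bash
python3 - <<'E'
from wr import *
s=ctrl.sense(); print(s["time_s"],s["eef_pos"],s["force"])
H=[-77,6,0]
def hung(l): return [(a-77,b+7,c+60) for a,b,c in l]
HL=[hung(l) for l in binL]
wrist("pics/w17.png",[(HL,BRD,(0,0,255))])
for n in("scene","top"):
    c=ctrl.capture(n); im=c["img"][:,:,::-1].copy(); im=cv2.resize(im,None,fx=4,fy=4,interpolation=cv2.INTER_CUBIC)
    for l in HL:
        u=(proj(place(l,BRD),c["intrinsics"],c["k1"],c["T"])+.5)*4; cv2.polylines(im,[u.round().astype(int)],False,(0,0,255),1)
    cv2.imwrite(f"pics/{n}17.png",im[80*4:230*4,170*4:370*4])
    print(n,ctrl.boxes_of(n,"bearing"))
E
```

```text
13.9 [ 449.18539459 -240.08599     259.30649272] [-0.09577238  0.60677899  0.12525267]
scene []
top [{'box': [215.8, 166.1, 235.4, 190.6], 'score': 0.67}]
```

View pics/scene17.png

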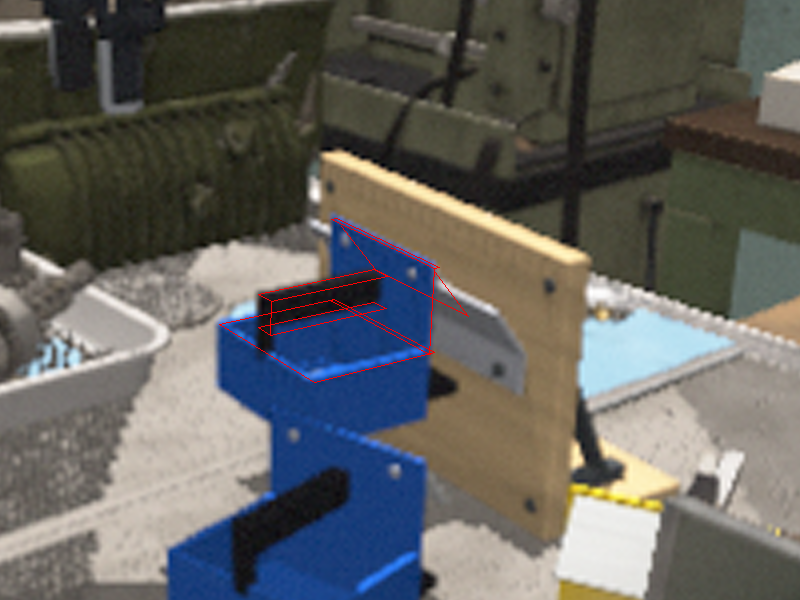

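View pics/w17.png

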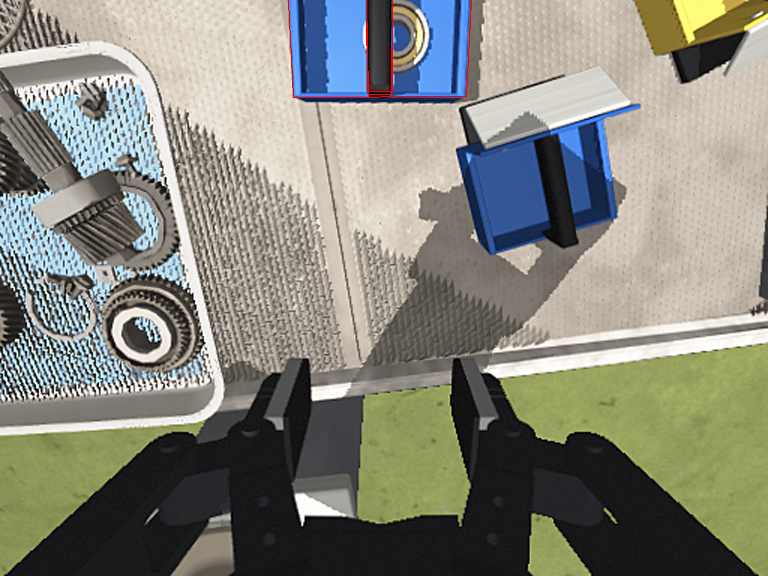

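View pics/top17.png

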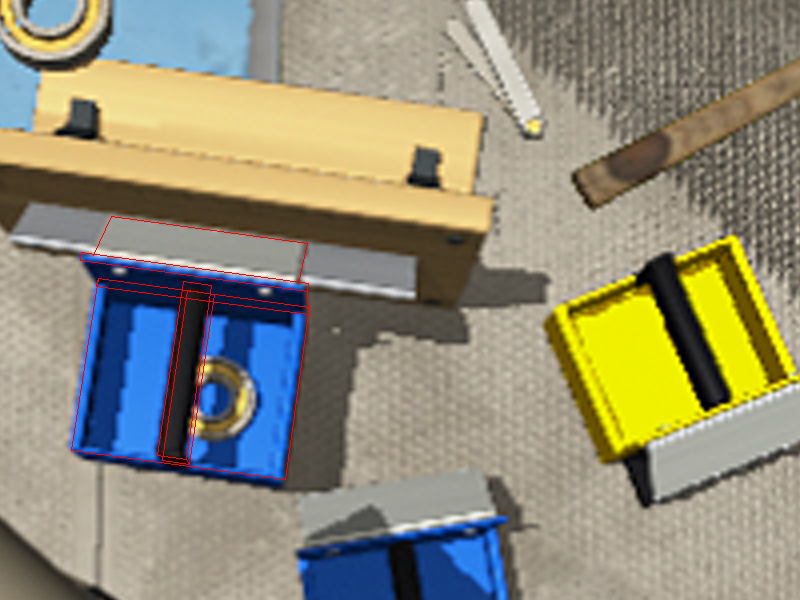

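The overlay of the home pose matches the bin in all three views, and the bearing is in it. The empty bin shows no sign of having been moved. I'll hand the job in.

```bash
python3 -c "
from rig import ctrl
print(ctrl.finish_job())"
```

```text
the job is handed in; nothing more can be done
None
```

The bin with the bearing is hanging level on the cleat, about 7 mm left of its middle, with the bearing still in it. The job was handed in at about 14 s of the 38 s allowed. `finish_job()` reports no verdict, so the success call is mine, from the last pictures.

**How it was done:**
- **Tilt:** The jog interface cannot pitch the tool. I raised the bin's front by pressing its spacer against the cleat's outer edge, so that it turned in the pads.
- **Hooking:** I lowered the strip behind the cleat while the bin was tilted, swung it down level about the strip, opened the fingers and withdrew.
- **Sideways shift:** I moved the bin 8 mm left along the cleat, because its front-right corner would otherwise have ended about 5 mm from the empty bin.

**Last checks:**
- **Final pose:** The home pose drawn over the scene, wrist and top pictures fits the bin to about 1 px (2 mm).
- **Bearing and empty bin:** The bearing shows in the bin in the top and wrist pictures. The scene picture's network did not report it. I saw no sign that the empty bin was touched or moved; I judged this by eye, not by measuring it again.
- **Forces:** After release the tool felt no load and the bin did not move. The largest contact force in any reading was about 7 N.

**What disagreed:**
- **Fingertips:** They were about 30 mm higher than the stated tool length implied, so the first grasp closed above the bar without touching it. I went about 34 mm lower and the second grasp held.
- **Tilt angle:** The estimates differed: 11.5° from the wrist picture, 14° from the scene picture and 16° from the contact geometry. I took it as about 15°.

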